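# Hang the ink-cap tray on the bent arm of its stand

### The arm

A 7-joint arm with a two-finger parallel gripper is mounted at the origin on the work surface. World frame = base frame: x ahead of the robot, y to its left, z up, the work surface at z = 0. Lengths are in m, angles in rad, forces in N, time in s.
With the tool pointing down it reaches from about 0.4 to 0.925 m from the base axis. Payload 5.6 kg.
Tool frame: the origin (TCP) lies on the centre line of the jaws, within the pads' length; the fingertips stand arm.tip_reach ahead of it and the grasp point (between the pads) lies 5 mm behind it (arm.tip_reach is the distance from the TCP to the fingertips, in m); z points along the fingers, y is the line along which they close (so a half turn about z gives the same grasp; the last joint's range is limited). The gripper opens to 85 mm and grips with 20 to 120 N. Pads are 22 mm wide; open, the fingers measure 114 mm over their backs; the gripper's body (76 mm by 85 mm) begins 54 mm behind the grasp point. The pads swing forward as they close: fully open they stand 13 mm farther back than shut.
Start: joints at [1.227, 0.468, -0.012, 1.603, 0.006, 1.071, -0.056], TCP at [0.193, -0.621, 0.22] pointing down, gripper open.
Joint ranges: [-2.53, 2.53], [-0.31, 2.02], [-1.57, 1.55], [0.28, 2.44], [-1.29, 4.43], [0.15, 1.84], [-2.92, 2.92]. Speed limits (rad/s): [2.57, 2.57, 3.14, 3.14, 3.14, 3.14, 3.14].

### API

Orientations are given as a unit quaternion [w, x, y, z].
In Python, from rig import arm, viewer, sign_off gives the robot as it stands.
- The arm moves only by the tool arm_command, never from a script. Its arguments are lists of equal length, an entry for each row: "jaw": the finger opening in m, from 0 to 0.0854; "travel": the shift along the tool's x, y, z in m, a list of three; "rot": the turn, a rotation vector about the tool's x, y, z in degrees, a list of three. In form: {"jaw": [jaw, ...], "travel": [[dx, dy, dz], ...], "rot": [[ax, ay, az], ...]}. A call has 1 to 5 rows; each row shifts and turns the commanded pose from where the row before left it, along the tool's axes as they then stand; what a row does not reach is not made up. A row lasts 1/12 s, in which the tool goes at most 41.7 mm and 7.16 degrees, less where a joint would pass 70% of its speed; a pose out of reach is approached as far as the arm can. A call is refused whole if a number of a shift passes 0.0417 or a number of a turn 7.16, either way. A call with a gripper value outside its range is refused whole. The fingers move at their own pace and stop on an object; "squeeze" is the grip in N (left out, the last holds). Time passes only in rows, so rows that do not move let the fingers close. It gives the time, the measured TCP pose, the force, the opening and the grip force at its end, in the units of the state.
- arm.get_state(): the state, without advancing time (a new reading comes with each control period).
- viewer.capture(name): name is "scene" or "top" or "wrist"; returns the picture (384x512x3 uint8, red, green, blue); there is no depth.
- viewer.camera_model(name): a dict with "K" (3x3 intrinsics, pixels), "rvec" (rotation vector, rad) and "tvec" (3), from world to camera coordinates, as OpenCV has them; the wrist camera has in their place "tool_from_camera" (4x4, takes a point from camera to tool coordinates, whose origin is the TCP and whose axes are the flange's). Camera axes: x right, y down, z forward; pixel columns grow to the right and rows downward; lengths in m; the calibration is good to about 2 mm. A picture is of the moment at which its call begins: read the wrist's pose just before it. camera_model takes no time and is no camera call.
- sign_off(): hands the job in; it is judged then, once.
The state is a dict: "clock": time; "joints": joint angles; "qd": joint speeds; "effort": joint torques, N m; "eef_pos": TCP position; "orientation": TCP orientation; "contact_force": force on the tool from outside, world axes, zero at the start; "ft_torque": the same for the moment, N m; "opening": finger opening in m; "finger_force": force on a finger pad.
Only numpy, scipy, OpenCV 4.12 (cv2) and the standard library are available. Lean on these libraries where they do the work, as an engineer would, in place of code of your own. Each camera call takes 0.05 s, during which the arm holds its last target. There are 200 camera calls.

### The job

Pick up the little ink-cap tray by its upright tab, thread its drilled collar onto the free end of the bent steel rod, and slide it along the rod, round the bend, fully home against the black hub on the post, seating it there with a light push of about 5 N. Feel your way and do not force it: it must never bind hard on the rod. Let go and leave it hanging there, without disturbing the bottles and the jar on the table.

Things in the scene. Friction and masses are not known exactly. Their poses are not given: they have to be found in the camera images.
- hanger: loose ink-cap tray, 0.16-0.29 kg, stands on the table. Steel tray 64 (x) x 56 (y) x 14 high, four white caps in it; origin: centre of its underside, z up. A 14 x 10 stem rises from the middle to an aluminium collar (see bore). On the collar an upright grip tab, 22 (x) by 10 thick (y), centred on x = y = 0, from 88 to 132 above the origin. Symmetric end for end.
- bore (a point): centre of the collar's bore, 75 mm above the hanger's origin; axes as hanger. The collar is a tube along x, 30 long (x -15 to 15), outer diameter 26, bore 14; it may be threaded from either end. On the rod it hangs stably with the tray below, resting 2 mm low.
- tip (a point): the very end of the rod's free, round-nosed end; x points along the straight free leg INTO the rod (the way the collar travels), z up. The rod is 10 mm thick, rigid, level, its axis 160 mm above the table. From the tip it runs straight for 80-140 mm (differs from rod to rod, not measured: to be felt or seen) to the start of the bend.
- stand: fixed stand, origin on the table on the post's axis: round base 110 mm diameter, post 18 mm thick and 172 high, and the hand-bent steel rod. Travelling from the tip, the rod bends to the LEFT (seen from above) by 45-75 degrees on an about 60 mm centre-line radius, then runs straight (home leg) for 130-170 mm to the post's axis. The exact lengths and angle are not known.
- post (a point): point on the post's axis where the rod's home leg meets it, 160 mm above the table; axes as stand. The home leg leaves within 12 degrees of this frame's -y.
- hub: the fixed black clamp hub on the post that holds the rod and stops the collar: a disc 72 mm in diameter and 26 mm high round the post's axis; origin at its centre on that axis, 160 mm above the table. The home leg enters its rim square. Fully home, the collar's end touches the rim and the bore's centre is 51 mm from the post axis. Rigid: a push beyond contact builds up force within a millimetre.
- ink_bottle: bystander: small black ink bottle, 32 mm diameter, 85 mm high, origin at its underside
- wash_bottle: bystander: clear squeeze bottle, 44 mm diameter, 130 mm high, origin at its underside
- jar: bystander: low jar, 60 mm diameter, 50 mm high, origin at its underside
Things that resemble listed ones, but are neither listed nor needed, are in the scene too. Leave any blue look-alike of the hanger alone.

How it is judged:
On the way, in this order (a step that is already met when the one before it is completed fails the run):
1. the collar is threaded on the free leg of the rod (x of bore in the frame of tip between 0.025 and 0.09 m and y of bore in the frame of tip between -0.005 and 0.005 m and z of bore in the frame of tip between -0.005 and 0.005 m), for 0.1 s.
2. the hanger is pushed against the hub (contact force between hanger and hub above 3 N), for 0.1 s.
At the end, for the whole second after the job is handed in: the tray hangs at rest from the rod, upright within 0.2 rad, carried by the stand, its collar on the home leg and within 3 mm of the hub (bore centre within 54 mm of the post axis), released (horizontal distance between bore and post below 0.054 m and y of bore in the frame of post below -0.045 m and z of bore in the frame of post between -0.006 and 0.003 m and angle between hanger's own z axis and vertical below 0.2 rad and contact force between hanger and stand above 0.5 N and linear speed of hanger below 0.02 m/s); the robot touches nothing.
It fails at once if the hanger is pressed against the rod or stand with more than 18 N (contact force between hanger and stand above 18 N).
It fails at once if the ink bottle is moved more than 20 mm (distance of ink_bottle from where it was at the start of the episode above 0.02 m).
It fails at once if the wash bottle is moved more than 20 mm (distance of wash_bottle from where it was at the start of the episode above 0.02 m).
It fails at once if the jar is moved more than 20 mm (distance of jar from where it was at the start of the episode above 0.02 m).
It also fails if it takes over 72 s, if anything falls off the work surface, if the arm or the gripper's body presses on something with over 40 N, if the wrist force passes 120 N, or if a joint passes its speed limit or range.

## Working session

There is one attempt and no reset: what is moved stays moved. The work goes in short steps, Python scripts to look and compute and a tool call to move; the robot and the scene stay as the last step left them, time stands still between calls to the robot, and variables do not carry over. Pictures are saved under pics/ and viewed, at most 12 in all, crops included, and the job is handed in when it is done.

Besides the shell and the picture viewer there is one more tool, called after "Call:" as a command line: name --argument value ..., lists and objects as JSON in quotes. arm_command: Moves the arm, as the interface text tells. Its arguments: {"type":"object","properties":{"jaw":{"type":"array"},"travel":{"type":"array"},"rot":{"type":"array"},"squeeze":{"type":"number"}},"required":["jaw","travel","rot"]}

```bash
mkdir -p pics; ls; python3 - <<'E'
from rig import arm, viewer
import cv2, numpy as np
s=arm.get_state(); print(s, arm.tip_reach)
ims=[]
for n in ["scene","top"]:
    im=viewer.capture(n); cv2.imwrite(f"pics/{n}0.png",cv2.resize(im[:,:,::-1],(800,600),interpolation=cv2.INTER_CUBIC)); cv2.imwrite(f"pics/raw_{n}.png",im[:,:,::-1])
    print(n,viewer.camera_model(n))
print(viewer.camera_model("wrist"))
E
```

```text
pics
{'clock': 0.0, 'joints': array([ 1.22698458,  0.46841304, -0.01162302,  1.60362771,  0.00595307,
        1.07137724, -0.05626983]), 'qd': array([ 0.00023692,  0.00153312, -0.00023716, -0.00090726,  0.00036879,
       -0.00094876,  0.00161064]), 'effort': array([-8.40752964e-04, -5.32382512e+01,  2.09863018e-02, -2.51304299e+01,
        1.13275117e-02,  7.82874995e-03,  1.59839459e-05]), 'eef_pos': array([ 0.1923791 , -0.62027437,  0.21881337]), 'orientation': array([-8.78958149e-04,  9.88712813e-01,  1.49820466e-01, -1.70729285e-04]), 'contact_force': array([-0.38563897, -0.03209872,  0.23687943]), 'ft_torque': array([ 0.004245  , -0.03281184, -0.02419424]), 'finger_force': 0.0, 'opening': 0.08569221063092985} 0.014
scene {'K': array([[487.76797277,   0.        , 250.52208847],
       [  0.        , 487.76797277, 191.29688896],
       [  0.        ,   0.        ,   1.        ]]), 'rvec': array([ 1.27121344,  2.07194179, -1.07108425]), 'tvec': array([ 0.29444843, -0.19738984,  1.83871835])}
top {'K': array([[478.11879527,   0.        , 254.76795963],
       [  0.        , 478.11879527, 187.37243699],
       [  0.        ,   0.        ,   1.        ]]), 'rvec': array([ 2.15013775, -2.20120625,  0.13870037]), 'tvec': array([-0.02160616,  0.57105058,  1.33693438])}
{'K': array([[326.81741663,   0.        , 255.57381303],
       [  0.        , 326.81741663, 187.74062493],
       [  0.        ,   0.        ,   1.        ]]), 'tool_from_camera': array([[ 3.03902250e-04, -9.66331097e-01, -2.57301610e-01,
         6.49340470e-02],
       [ 9.99999132e-01,  6.23448577e-04, -1.16033382e-03,
         1.28676886e-03],
       [ 1.28168098e-03, -2.57301035e-01,  9.66330448e-01,
        -1.54548578e-01],
       [ 0.00000000e+00,  0.00000000e+00,  0.00000000e+00,
         1.00000000e+00]])}
```

View pics/scene0.png

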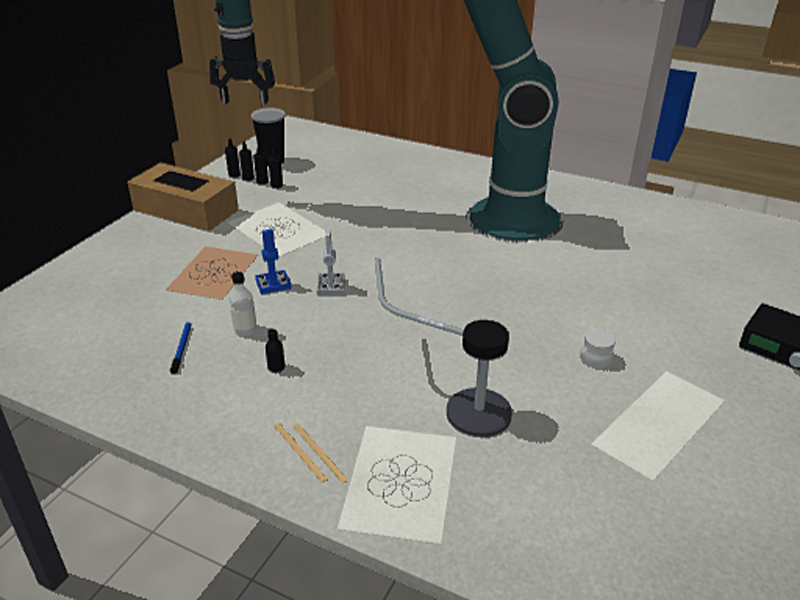

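View pics/top0.png

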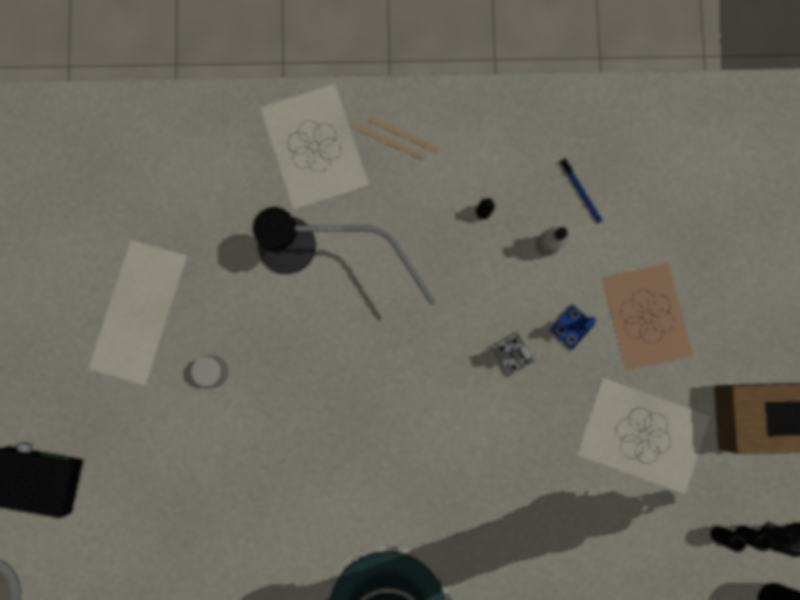

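The scene view shows the silver hanger at about (330,265), its blue look-alike at (272,265), the hub at (486,338) and the rod tip at (378,260). The top view shows the hanger at (513,353), the hub at (274,228) and the tip at (432,302). I'll enlarge both to get exact pixels.

```bash
cat > h.py <<'E'
import numpy as np, cv2
from scipy.spatial.transform import Rotation as R
from rig import arm, viewer
def cam(name, st=None):
    m=viewer.camera_model(name); K=m["K"]
    if name=="wrist":
        st=st or arm.get_state(); q=st["orientation"]
        T=np.eye(4); T[:3,:3]=R.from_quat(q[[1,2,3,0]]).as_matrix(); T[:3,3]=st["eef_pos"]
        C=T@m["tool_from_camera"]; return K,C[:3,:3].T,-C[:3,:3].T@C[:3,3]
    return K,cv2.Rodrigues(m["rvec"])[0],m["tvec"]
def tri(c1,p1,c2,p2):
    P=[c[0]@np.c_[c[1],c[2]] for c in (c1,c2)]
    X=cv2.triangulatePoints(P[0],P[1],np.float64(p1).reshape(2,1),np.float64(p2).reshape(2,1)); X=X[:3,0]/X[3,0]
    e=[np.linalg.norm(proj(c,X)-p) for c,p in((c1,p1),(c2,p2))]
    return X,np.round(e,1)
def proj(c,X):
    u=c[0]@(c[1]@np.asarray(X)+c[2]); return u[:2]/u[2]
def onz(c,p,z):
    d=c[1].T@np.linalg.inv(c[0])@np.r_[p,1]; o=-c[1].T@c[2]; return o+d*(z-o[2])/d[2]
def crop(src,dst,x,y,w,h,s):
    im=cv2.imread(src) if isinstance(src,str) else src[:,:,::-1]
    im=cv2.resize(im[y:y+h,x:x+w],None,fx=s,fy=s,interpolation=cv2.INTER_CUBIC)
    im=cv2.convertScaleAbs(im,alpha=1.3,beta=10)
    for i in range(-(-x//20)*20,x+w,20): cv2.putText(im,str(i),((i-x)*s,10),0,.4,(0,0,255)); cv2.line(im,((i-x)*s,12),((i-x)*s,18),(0,0,255))
    for i in range(-(-y//20)*20,y+h,20): cv2.putText(im,str(i),(0,(i-y)*s),0,.4,(0,0,255)); cv2.line(im,(25,(i-y)*s),(32,(i-y)*s),(0,0,255))
    cv2.imwrite(dst,im)
E
python3 - <<'E'
from h import *
crop("pics/raw_scene.png","pics/sc.png",200,145,133,100,6)
crop("pics/raw_top.png","pics/tc.png",150,125,200,150,4)
E
```

```text
(no output)
```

View pics/sc.png

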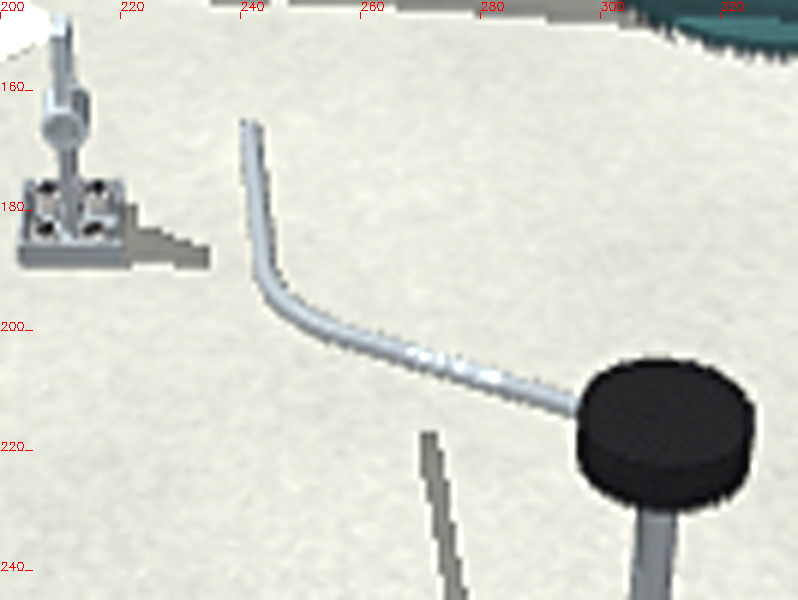

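View pics/tc.png

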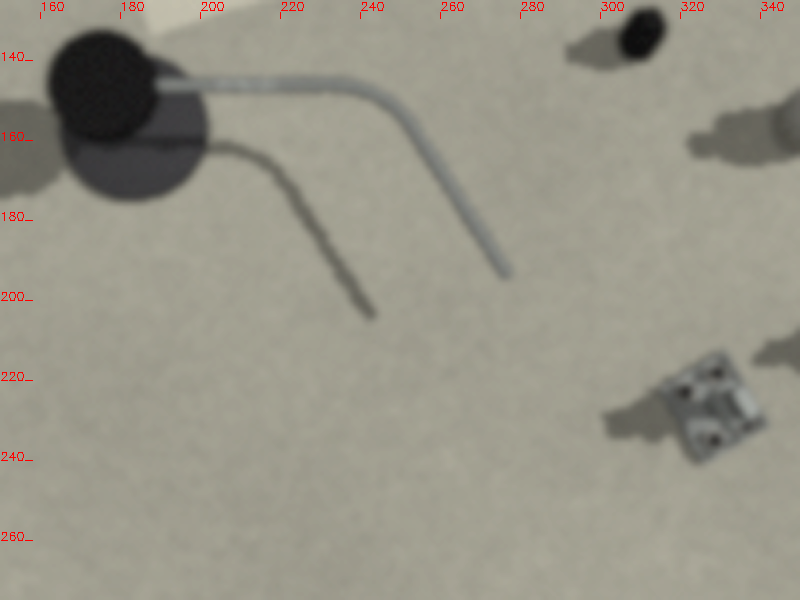

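The scene crop gives the tip at about (241.5,165.3), the hub's top centre at (311.3,213.7), the tab top at (210,148.3) and the collar's near end at (210.8,166.3). The top crop gives the tip at (276.8,194), the hub at (175.8,146.5), the tray centre at (328,226.8) and the tab top at about (337.5,226).

```bash
python3 - <<'E'
from h import *
np.set_printoptions(precision=4,suppress=True)
s,t=cam("scene"),cam("top")
P=lambda x,y:np.array([x/4+150,y/4+125]); S=lambda x,y:np.array([x/6+200,y/6+145])
print("tip",tri(s,S(249,122),t,P(508,277)), onz(t,P(508,277),.16))
print("hub",tri(s,S(667,412),t,P(103,86)), onz(t,P(103,86),.173), onz(s,S(667,412),.173))
print("tab",tri(s,S(60,20),t,P(750,405)))
for p in [(460,190),(410,115),(385,95),(345,84),(160,85)]: print(p,onz(t,P(*p),.16))
c=[onz(t,P(*p),.01) for p in [(663,387),(720,352),(766,425),(697,462)]]
print(np.array(c), np.mean(c,0)); c=np.array(c)
d=c[1]+c[0]-c[2]-c[3]; 
a=c[0]-c[3]+c[1]-c[2]; b=c[0]-c[1]+c[3]-c[2]
print("yaw x",np.degrees(np.arctan2(a[1],a[0])),np.linalg.norm(a)/2,"yaw y",np.degrees(np.arctan2(b[1],b[0])),np.linalg.norm(b)/2)
E
```

```text
tip (array([ 0.5368, -0.088 ,  0.1596]), array([0.5, 0.6])) [ 0.5373 -0.0893  0.16  ]
hub (array([0.666 , 0.1721, 0.167 ]), array([0.9, 0.9])) [0.6656 0.1691 0.173 ] [0.6725 0.1765 0.173 ]
tab (array([ 0.4506, -0.2464,  0.1289]), array([0.8, 1. ]))
(460, 190) [ 0.5948 -0.0598  0.16  ]
(410, 115) [ 0.6449 -0.0285  0.16  ]
(385, 95) [ 0.6584 -0.0125  0.16  ]
(345, 84) [0.6663 0.0135 0.16  ]
(160, 85) [0.6681 0.134  0.16  ]
[[ 0.4688 -0.2092  0.01  ]
 [ 0.4931 -0.2515  0.01  ]
 [ 0.4397 -0.2826  0.01  ]
 [ 0.4144 -0.2317  0.01  ]] [ 0.454  -0.2438  0.01  ]
yaw x 26.418804516496643 0.060203380387396206 yaw y 117.98369196910987 0.05283885016804689
```

Call:
arm_command --jaw '[0.085, 0.085, 0.085, 0.085, 0.085]' --travel '[[0.03, -0.0235, 0], [0.03, -0.0235, 0], [0.03, -0.0235, 0], [0.03, -0.0235, 0], [0.03, -0.0235, 0]]' --rot '[[0, 0, 0], [0, 0, 0], [0, 0, 0], [0, 0, 0], [0, 0, 0]]'

```text
clock: 0.52
eef_pos: [0.3015, -0.4623, 0.2194]
orientation: [-0.0, 0.989, 0.15, -0.0]
contact_force: [0.2, -0.1, -0.4]
opening: 0.085
finger_force: 0.0
```

Call:
arm_command --jaw '[0.085, 0.085, 0.085, 0.085, 0.085]' --travel '[[0.03, -0.0235, 0], [0.03, -0.0235, 0], [0.03, -0.0235, 0], [0.03, -0.0235, 0], [0, 0, 0]]' --rot '[[0, 0, 0], [0, 0, 0], [0, 0, 0], [0, 0, 0], [0, 0, -5]]'

```text
clock: 0.93
eef_pos: [0.3927, -0.3311, 0.2198]
orientation: [-0.001, 0.98, 0.198, 0.001]
contact_force: [-0.8, -0.1, 0.0]
opening: 0.0852
finger_force: 0.0
```

Call:
arm_command --jaw '[0.085, 0.085, 0.085]' --travel '[[0, 0, 0], [0, 0, 0], [0, 0, 0]]' --rot '[[0, 0, -5], [0, 0, 0], [0, 0, 0]]'

```text
clock: 1.18
eef_pos: [0.3875, -0.3389, 0.2195]
orientation: [-0.0, 0.972, 0.234, -0.0]
contact_force: [1.3, -0.4, -0.6]
opening: 0.0849
finger_force: 0.0
```

```bash
python3 - <<'E'
from h import *
st=arm.get_state(); im=viewer.capture("wrist"); np.save("w1.npy",im)
import pickle; pickle.dump(st,open("w1.pkl","wb"))
print(st["eef_pos"],st["orientation"],st["joints"])
crop(im,"pics/w1.png",60,0,400,300,2)
E
```

```text
[ 0.38752189 -0.33888099  0.21953941] [-1.73108970e-04  9.72206179e-01  2.34126218e-01 -1.75439474e-04] [ 0.81689962  0.25249714 -0.1903233   1.92063123  0.05721854  0.97409019
 -0.49788335]
```

View pics/w1.png

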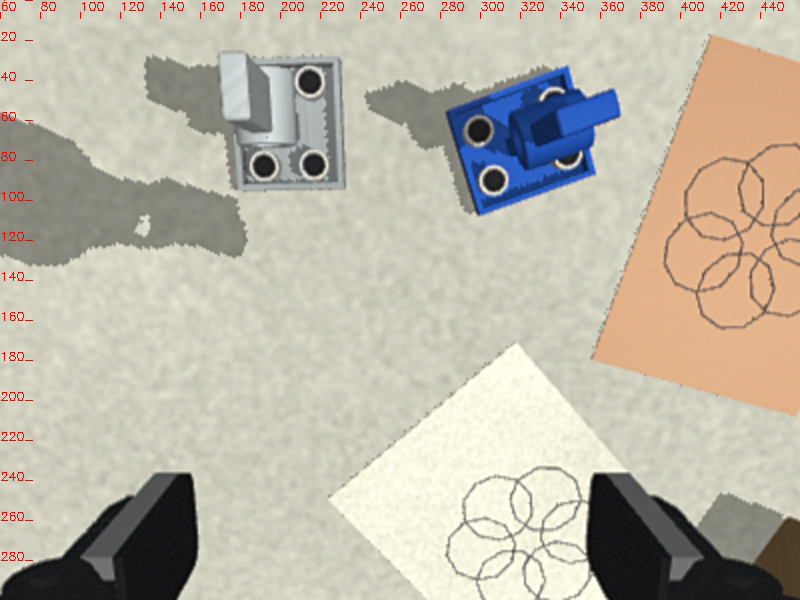

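The silver hanger's rim corners are at raw (230,28.5), (232.5,94) and (178.5,96), turned about 2.4° counter-clockwise relative to the tool. The arm stopped short of the full travel.

```bash
python3 - <<'E'
from h import *; import pickle
np.set_printoptions(precision=4,suppress=True)
st=pickle.load(open("w1.pkl","rb")); c=cam("wrist",st)
q=[onz(c,p,.014) for p in [(230,28.5),(232.5,94),(178.5,96)]]
print(np.array(q)); ctr=(q[0]+q[2])/2; print(ctr)
for a,b in((0,1),(1,2)):
    d=q[a]-q[b]; print(np.linalg.norm(d),np.degrees(np.arctan2(d[1],d[0])))
q_=st["orientation"];M=R.from_quat(q_[[1,2,3,0]]).as_matrix()
print(M.T@(np.r_[ctr[:2],.22]-st["eef_pos"]))
print(proj(c,[.4506,-.2464,.132]))
E
```

```text
[[ 0.4964 -0.255   0.014 ]
 [ 0.4405 -0.2852  0.014 ]
 [ 0.4126 -0.235   0.014 ]]
[ 0.4545 -0.245   0.014 ]
0.06357353595014649 28.33118129260782
0.05738576356340988 -60.86633333784475
[ 0.1024 -0.0531 -0.0005]
[176.4851  50.3957]
```

Call:
arm_command --jaw '[0.085, 0.085, 0.085, 0.085, 0.085]' --travel '[[0.0205, -0.0106, 0], [0.0205, -0.0106, 0], [0.0205, -0.0106, 0], [0.0205, -0.0106, 0], [0.0205, -0.0106, 0]]' --rot '[[0, 0, 0], [0, 0, 0], [0, 0, 0], [0, 0, 0], [0, 0, -1.6]]'

```text
clock: 1.65
eef_pos: [0.4548, -0.2446, 0.2197]
orientation: [0.0, 0.969, 0.247, -0.0]
contact_force: [-0.1, 0.7, 0.3]
opening: 0.0853
finger_force: 0.0
```

Call:
arm_command --jaw '[0.085, 0.085, 0.085]' --travel '[[0, 0, 0], [0, 0, 0], [0, 0, 0]]' --rot '[[0, 0, 0], [0, 0, 0], [0, 0, 0]]'

```text
clock: 1.9
eef_pos: [0.454, -0.2458, 0.2196]
orientation: [0.0, 0.969, 0.248, -0.0]
contact_force: [0.3, -0.6, 0.9]
opening: 0.0851
finger_force: 0.0
```

```bash
python3 - <<'E'
from h import *
st=arm.get_state(); im=viewer.capture("wrist"); np.save("w2.npy",im)
import pickle; pickle.dump(st,open("w2.pkl","wb"))
print(st["eef_pos"],st["orientation"],st["joints"])
c=cam("wrist",st)
for z in (.014,.075,.088,.132): print(z,proj(c,[.4545,-.245,z]))
crop(im,"pics/w2.png",130,80,266,200,3)
E
```

```text
[ 0.45399488 -0.24583875  0.21957114] [ 8.48111166e-05  9.68844895e-01  2.47667940e-01 -3.91256541e-04] [ 0.65293596  0.26109263 -0.25924118  1.91354843  0.08064258  0.97733338
 -0.71334038]
0.014 [254.3859661 159.8983535]
0.075 [254.0792124  171.35460263]
0.088 [253.99787994 174.39210409]
0.132 [253.66204998 186.93425661]
```

View pics/w2.png

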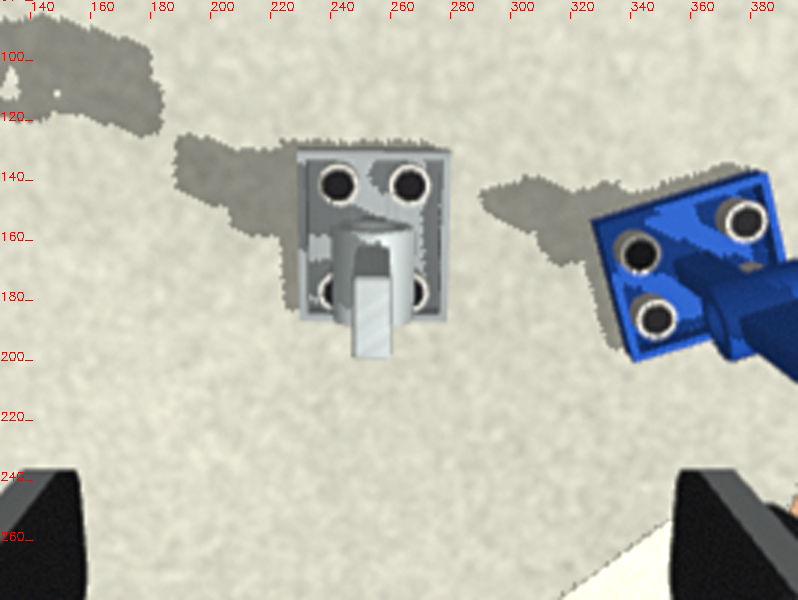

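The tab's top face is centred at raw (253.8,185.7), within 1 px of the prediction, and the yaw is aligned. The finger midline sits about 1.5 mm off in +y, so I'll correct that and descend.

Call:
arm_command --jaw '[0.06, 0.06, 0.06, 0.06, 0.06]' --travel '[[0.0005, -0.0015, 0.02], [0, 0, 0.025], [0, 0, 0.025], [0, 0, 0.025], [0, 0, 0.0106]]' --rot '[[0, 0, 0], [0, 0, 0], [0, 0, 0], [0, 0, 0], [0, 0, 0]]'

```text
clock: 2.37
eef_pos: [0.4518, -0.2439, 0.1113]
orientation: [-0.001, 0.969, 0.247, -0.002]
contact_force: [-1.1, -0.4, -0.6]
opening: 0.0601
finger_force: 0.0
```

Call:
arm_command --jaw '[0.03, 0.025, 0.02, 0.016, 0.014]' --travel '[[0, 0, 0], [0, 0, 0], [0, 0, 0], [0, 0, 0], [0, 0, 0]]' --rot '[[0, 0, 0], [0, 0, 0], [0, 0, 0], [0, 0, 0], [0, 0, 0]]'

```text
clock: 2.78
eef_pos: [0.4552, -0.2438, 0.1155]
orientation: [0.001, 0.969, 0.249, 0.001]
contact_force: [0.2, -0.4, -0.8]
opening: 0.014
finger_force: 0.0
```

Call:
arm_command --jaw '[0.012, 0.01, 0.008, 0.004, 0.0]' --travel '[[0, 0, 0], [0, 0, 0], [0, 0, 0], [0, 0, 0], [0, 0, 0]]' --rot '[[0, 0, 0], [0, 0, 0], [0, 0, 0], [0, 0, 0], [0, 0, 0]]' --squeeze 60

```text
clock: 3.2
eef_pos: [0.4548, -0.2437, 0.1151]
orientation: [0.001, 0.969, 0.249, 0.0]
contact_force: [-0.8, 0.0, 6.4]
opening: 0.0074
finger_force: 58.8
```

Call:
arm_command --jaw '[0.0, 0.0, 0.0]' --travel '[[0, 0, 0], [0, 0, 0], [0, 0, 0]]' --rot '[[0, 0, 0], [0, 0, 0], [0, 0, 0]]'

```text
clock: 3.45
eef_pos: [0.4549, -0.2436, 0.1151]
orientation: [0.001, 0.969, 0.249, 0.0]
contact_force: [-0.6, 0.2, 6.3]
opening: 0.0078
finger_force: 58.8
```

Call:
arm_command --jaw '[0, 0, 0, 0, 0]' --travel '[[0, 0, -0.005], [0, 0, -0.02], [0, 0, -0.02], [0, 0, -0.02], [0, 0, -0.02]]' --rot '[[0, 0, 0], [0, 0, 0], [0, 0, 0], [0, 0, 0], [0, 0, 0]]'

```text
clock: 3.87
eef_pos: [0.4538, -0.2428, 0.1997]
orientation: [-0.001, 0.968, 0.249, -0.001]
contact_force: [-0.2, 0.8, -1.9]
opening: 0.0076
finger_force: 58.9
```

Call:
arm_command --jaw '[0, 0, 0, 0, 0]' --travel '[[0.0175, -0.0192, 0], [0.0175, -0.0192, 0], [0.0175, -0.0192, 0], [0.0175, -0.0192, 0], [0.0175, -0.0192, 0]]' --rot '[[0, 0, 0], [0, 0, 0], [0, 0, 0], [0, 0, 0], [0, 0, 0]]'

```text
clock: 4.28
eef_pos: [0.4843, -0.1157, 0.199]
orientation: [-0.0, 0.969, 0.249, -0.0]
contact_force: [-0.3, -0.1, -3.1]
opening: 0.0077
finger_force: 58.8
```

Call:
arm_command --jaw '[0, 0, 0, 0]' --travel '[[0, 0, 0], [0, 0, 0], [0, 0, 0], [0, 0, 0]]' --rot '[[0, 0, 0], [0, 0, 0], [0, 0, 0], [0, 0, 0]]'

```text
clock: 4.62
eef_pos: [0.4843, -0.118, 0.199]
orientation: [0.0, 0.969, 0.248, -0.0]
contact_force: [-0.0, 0.4, -2.4]
opening: 0.0075
finger_force: 58.9
```

```bash
python3 - <<'E'
from h import *
st=arm.get_state(); im=viewer.capture("wrist"); np.save("w3.npy",im)
import pickle; pickle.dump(st,open("w3.pkl","wb"))
print(st["eef_pos"],st["orientation"],st["contact_force"],st["ft_torque"],st["finger_force"],st["opening"])
crop(im,"pics/w3.png",130,0,266,200,3)
im=viewer.capture("scene"); cv2.imwrite("pics/raw_scene3.png",im[:,:,::-1])
E
```

```text
[ 0.48426759 -0.1180298   0.19895309] [ 7.69211013e-05  9.68712876e-01  2.48183776e-01 -4.13295055e-04] [-0.02244078  0.37454886 -2.39835698] [-0.07351368  0.01714187 -0.05305167] 58.855467438697815 0.007547466059443012
```

View pics/w3.png

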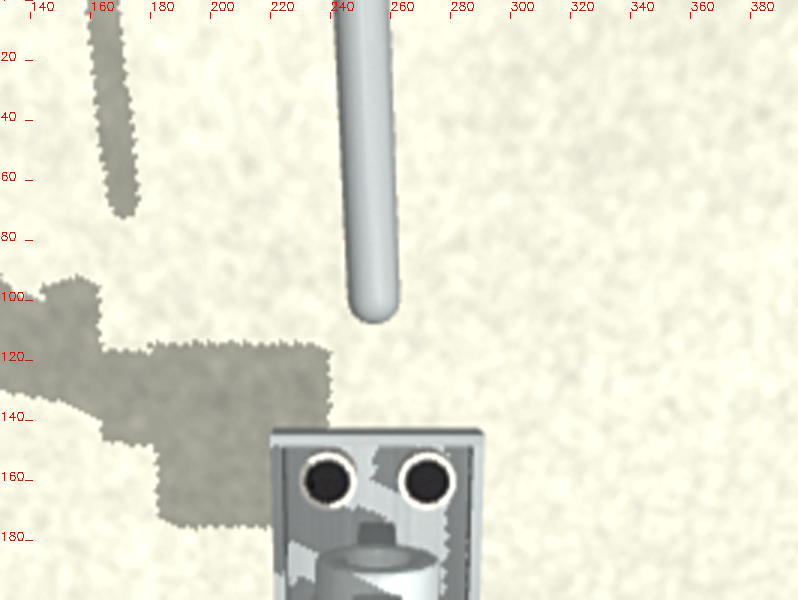

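The rod's nose is at crop (374,323) and its axis runs through x=373 at y=290 and x=362 at y=10. The collar's front end is centred near x=376.5, and the tray spans 271–485.

```bash
cat > rel.py <<'E'
from h import *
def rel(st,pts):
    """pts: list of (raw pixel, z) -> tool-frame x,y,z mm"""
    c=cam("wrist",st); q=st["orientation"]; M=R.from_quat(q[[1,2,3,0]]).as_matrix()
    for p,z in pts:
        X=onz(c,p,z); print(p,X.round(4),"tool mm",(M.T@(X-st["eef_pos"])*1000).round(1))
E
python3 - <<'E'
from rel import *; import pickle
st=pickle.load(open("w3.pkl","rb")); f=lambda x,y:(x/3+130,y/3)
rel(st,[(f(374,323),.16),(f(373,290),.16),(f(369,190),.16),(f(365.5,100),.16),(f(362,10),.16),(f(376.5,562),.159),(f(271,438),.098),(f(485,438),.098)])
# edge-based rod axis
g=cv2.cvtColor(np.load("w3.npy"),cv2.COLOR_RGB2GRAY).astype(float)
for r in range(5,100,15):
    d=np.diff(g[r,230:275]); print(r,np.argmin(d)+230,np.argmax(d)+230,np.round(g[r,236:268]).astype(int))
E
```

```text
(254.66666666666669, 107.66666666666667) [ 0.5378 -0.0892  0.16  ] tool mm [60.9  0.5 38.9]
(254.33333333333331, 96.66666666666667) [ 0.5431 -0.0861  0.16  ] tool mm [67.   0.3 38.9]
(253.0, 63.333333333333336) [ 0.5584 -0.0769  0.16  ] tool mm [84.8 -0.4 38.9]
(251.83333333333331, 33.333333333333336) [ 0.5716 -0.069   0.16  ] tool mm [100.2  -1.   38.9]
(250.66666666666669, 3.3333333333333335) [ 0.5841 -0.0614  0.16  ] tool mm [114.8  -1.6  38.9]
(255.5, 187.33333333333334) [ 0.4963 -0.1126  0.159 ] tool mm [13.2  1.  39.9]
(220.33333333333331, 146.0) [ 0.4981 -0.0801  0.098 ] tool mm [ 30.5 -26.6 100.9]
(291.66666666666663, 146.0) [ 0.525 -0.129  0.098] tool mm [ 30.5  29.2 100.9]
5 240 259 [182 183 182 187 190 106  79  97 110 121 130 138 145 152 161 160 158 160
 157 154 149 143 132 125 186 189 188 189 189 188 187 186]
20 241 260 [186 184 184 186 189 183  91  80 102 114 124 134 141 146 155 161 160 157
 155 155 153 150 140 123 140 190 194 192 188 185 183 182]
35 241 260 [182 181 182 186 192 195 136  78  87 106 118 127 136 142 150 159 160 159
 158 156 154 150 148 133 118 184 189 186 185 186 187 187]
50 242 261 [188 190 190 189 188 191 192 129  81  93 109 120 130 139 145 151 159 160
 160 158 155 154 151 142 126 140 181 187 185 184 184 184]
65 243 261 [178 180 182 182 182 183 185 186  92  78  98 113 123 133 141 146 153 159
 160 160 158 154 152 149 135 118 158 185 188 187 187 188]
80 244 262 [183 183 182 182 182 181 181 184 178  90  84 103 116 127 136 142 149 156
 160 163 161 157 154 151 144 126 129 191 197 193 191 189]
95 244 263 [181 183 180 180 179 178 176 179 179 127  78  88 108 120 130 139 144 150
 157 163 166 160 156 154 149 137 120 150 183 185 184 183]
```

Call:
arm_command --jaw '[0, 0, 0, 0, 0]' --travel '[[0, 0, 0], [0, 0.0019, -0.001], [0.015, 0, 0], [0.015, 0, 0], [0.005, 0, 0]]' --rot '[[0, 0, -2.3], [0, 0, 0], [0, 0, 0], [0, 0, 0], [0, 0, 0]]'

```text
clock: 5.13
eef_pos: [0.5178, -0.0993, 0.2005]
orientation: [-0.0, 0.963, 0.268, 0.001]
contact_force: [-0.3, -0.0, -1.6]
opening: 0.0078
finger_force: 58.8
```

Call:
arm_command --jaw '[0, 0, 0, 0]' --travel '[[0, 0, 0], [0, 0, 0], [0, 0, 0], [0, 0, 0]]' --rot '[[0, 0, 0], [0, 0, 0], [0, 0, 0], [0, 0, 0]]'

```text
clock: 5.47
eef_pos: [0.5151, -0.1009, 0.2]
orientation: [0.0, 0.963, 0.268, -0.0]
contact_force: [-0.3, -0.7, -1.5]
opening: 0.0074
finger_force: 58.8
```

```bash
python3 - <<'E'
from rel import *; import pickle
st=arm.get_state(); im=viewer.capture("wrist"); np.save("w4.npy",im); pickle.dump(st,open("w4.pkl","wb"))
print(st["eef_pos"],st["contact_force"],st["ft_torque"])
crop(im,"pics/w4.png",155,60,200,150,4)
crop("pics/raw_scene3.png","pics/s3.png",190,110,133,100,6)
E
```

```text
[ 0.51514071 -0.10093571  0.20003353] [-0.34656564 -0.67073628 -1.54681634] [ 0.03900227  0.01230535 -0.0466908 ]
```

View pics/w4.png

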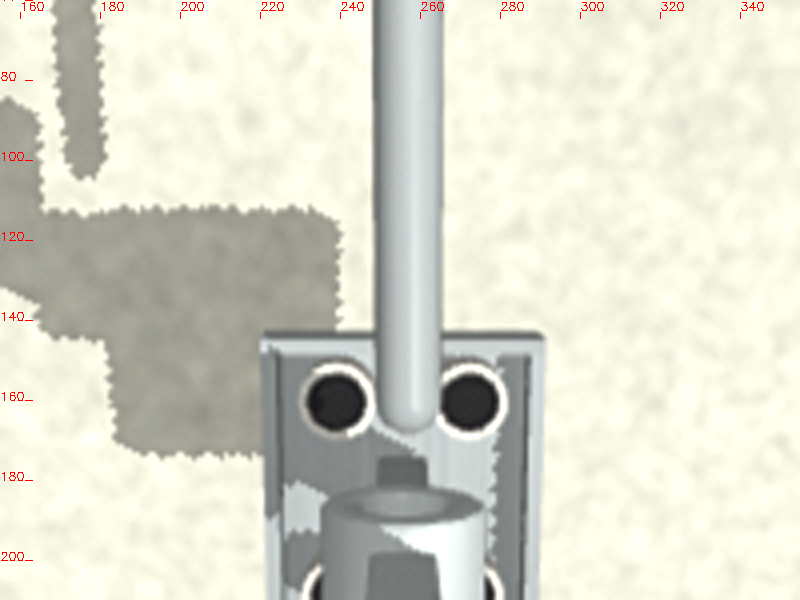

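The rod axis (x=408) and collar axis (x=404.5) are parallel, with the rod 0.5 mm to the right of the collar. I'll correct that and advance gently.

Call:
arm_command --jaw '[0, 0, 0, 0, 0]' --travel '[[0.003, 0.0005, 0], [0.004, 0, 0], [0.004, 0, 0], [0.003, 0, 0], [0.001, 0, 0]]' --rot '[[0, 0, 0], [0, 0, 0], [0, 0, 0], [0, 0, 0], [0, 0, 0]]'

```text
clock: 5.93
eef_pos: [0.5294, -0.0926, 0.2002]
orientation: [-0.0, 0.963, 0.269, 0.0]
contact_force: [-0.1, -0.7, -1.7]
opening: 0.0073
finger_force: 58.8
```

Call:
arm_command --jaw '[0, 0, 0]' --travel '[[0.0015, 0, 0], [0.0015, 0, 0], [0.001, 0, 0]]' --rot '[[0, 0, 0], [0, 0, 0], [0, 0, 0]]'

```text
clock: 6.18
eef_pos: [0.5323, -0.091, 0.2001]
orientation: [0.0, 0.963, 0.268, -0.0]
contact_force: [-0.4, -0.5, -1.4]
opening: 0.0077
finger_force: 58.8
```

Call:
arm_command --jaw '[0, 0, 0]' --travel '[[0.0015, 0, 0], [0.0015, 0, 0], [0.001, 0, 0]]' --rot '[[0, 0, 0], [0, 0, 0], [0, 0, 0]]'

```text
clock: 6.43
eef_pos: [0.5358, -0.089, 0.2002]
orientation: [0.0, 0.963, 0.268, 0.0]
contact_force: [0.2, -0.1, -1.9]
opening: 0.0073
finger_force: 58.8
```

Call:
arm_command --jaw '[0, 0, 0, 0, 0]' --travel '[[0.003, 0, 0], [0.003, 0, 0], [0.003, 0, 0], [0.002, 0, 0], [0.001, 0, 0]]' --rot '[[0, 0, 0], [0, 0, 0], [0, 0, 0], [0, 0, 0], [0, 0, 0]]'

```text
clock: 6.85
eef_pos: [0.5463, -0.0825, 0.2001]
orientation: [-0.0, 0.963, 0.269, 0.0]
contact_force: [0.7, 0.2, -1.7]
opening: 0.0078
finger_force: 58.9
```

Call:
arm_command --jaw '[0, 0, 0, 0, 0]' --travel '[[0.003, 0, 0], [0.003, 0, 0], [0.003, 0, 0], [0.002, 0, 0], [0.001, 0, 0]]' --rot '[[0, 0, 0], [0, 0, 0], [0, 0, 0], [0, 0, 0], [0, 0, 0]]'

```text
clock: 7.27
eef_pos: [0.5565, -0.0763, 0.2001]
orientation: [-0.0, 0.963, 0.268, 0.0]
contact_force: [-0.4, -0.6, -2.2]
opening: 0.0076
finger_force: 58.9
```

Call:
arm_command --jaw '[0, 0, 0, 0, 0]' --travel '[[0.003, 0, 0], [0.003, 0, 0], [0.003, 0, 0], [0.002, 0, 0], [0.001, 0, 0]]' --rot '[[0, 0, 0], [0, 0, 0], [0, 0, 0], [0, 0, 0], [0, 0, 0]]'

```text
clock: 7.68
eef_pos: [0.5668, -0.0701, 0.2001]
orientation: [-0.0, 0.963, 0.268, 0.0]
contact_force: [-0.4, 0.2, -2.0]
opening: 0.0076
finger_force: 58.9
```

```bash
python3 - <<'E'
from rel import *; import pickle
st=arm.get_state(); im=viewer.capture("wrist"); np.save("w5.npy",im); pickle.dump(st,open("w5.pkl","wb"))
print(st["eef_pos"],st["contact_force"],st["ft_torque"],st["joints"])
crop(im,"pics/w5.png",55,0,400,300,2)
E
```

```text
[ 0.56676564 -0.07009814  0.20013998] [-0.36826109  0.20766143 -2.00709821] [ 0.03075416  0.03462676 -0.00744064] [ 0.34016074  0.3860975  -0.34631513  1.80129446  0.15427526  0.98054203
 -1.09593801]
```

View pics/w5.png

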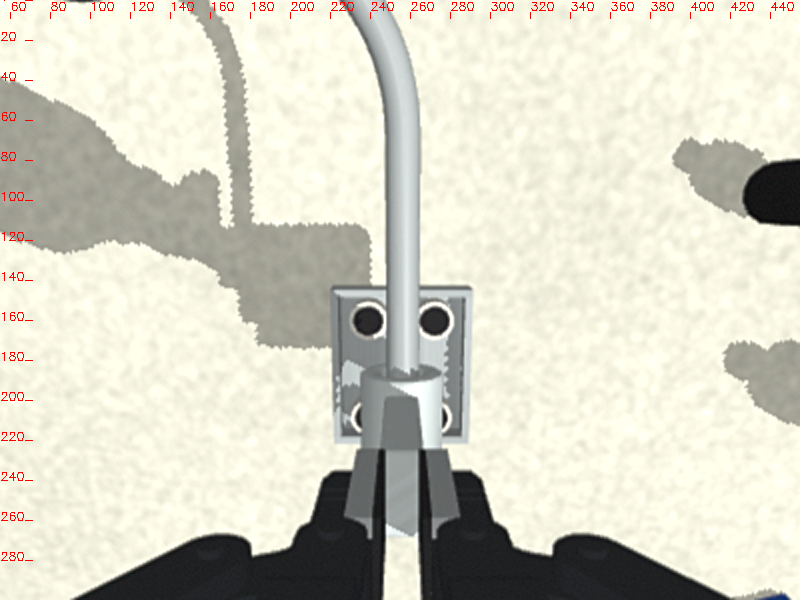

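The collar is threaded about 32 mm onto the free leg. The bend starts at about raw (255,70) and curves left out of view at (235,0). I'll fit the rod geometry ahead.

```bash
python3 - <<'E'
from rel import *; import pickle
np.set_printoptions(precision=1,suppress=True,linewidth=150)
st=pickle.load(open("w5.pkl","rb")); g=cv2.cvtColor(np.load("w5.npy"),cv2.COLOR_RGB2GRAY).astype(float)
c=cam("wrist",st); M=R.from_quat(st["orientation"][[1,2,3,0]]).as_matrix()
pts=[]
x0=255
for r in list(range(130,0,-6)):
    d=np.diff(cv2.GaussianBlur(g[r:r+1],(1,1),0)[0]); lo=int(x0-16); hi=int(x0+16)
    l=lo+np.argmin(d[lo:int(x0)]); rr=int(x0)+np.argmax(d[int(x0):hi]); x0=(l+rr)/2+.5
    X=[M.T@(onz(c,(e+.5,r),.16)-st["eef_pos"])*1000 for e in (l,rr)]
    pts.append(((X[0]+X[1])/2)[:2]); print(r,l,rr,pts[-1],"w",np.linalg.norm(X[1]-X[0]))
np.save("rodpts5.npy",np.array(pts))
# top-cam home leg, world
t=cam("top"); g=cv2.cvtColor(cv2.imread("pics/raw_top.png"),cv2.COLOR_BGR2GRAY).astype(float)
print("top home leg / free leg (world mm)")
bg=cv2.medianBlur(g.astype(np.uint8),31).astype(float)
for col in range(195,240,6):
    w=np.clip(np.abs(g-bg)[141:152,col]-6,0,None); y=(w*np.arange(141,152)).sum()/w.sum(); print(col,y,onz(t,(col,y),.16)*1000)
for row in range(160,195,5):
    xc=256+(row-156)*0.535; a=int(xc)-6
    w=np.clip(np.abs(g-bg)[row,a:a+14]-6,0,None); x=(w*np.arange(a,a+14)).sum()/w.sum(); print(row,x,onz(t,(x,row),.16)*1000)
E
```

```text
130 247 264 [48.   1.3] w 10.009076211824688
124 247 264 [51.5  1.3] w 9.96264342750061
118 247 264 [54.9  1.2] w 9.916639468157587
112 247 264 [58.4  1.2] w 9.871058420487492
106 247 264 [61.7  1.2] w 9.825894479408493
100 247 264 [65.1  1.2] w 9.781141945600304
94 246 264 [68.4  1. ] w 10.309584845093049
88 246 264 [71.7  1. ] w 10.26305302337379
82 246 265 [75.   1.2] w 10.78450878429268
76 246 265 [78.2  1.2] w 10.736269052491844
70 246 265 [81.4  1.2] w 10.688458961437746
64 246 265 [84.6  1.2] w 10.641072796713397
58 246 264 [87.7  0.9] w 10.036555501792611
52 245 264 [90.8  0.7] w 10.54762319243133
46 244 263 [93.9  0.1] w 10.501547540412552
40 243 262 [97.  -0.4] w 10.455872689830475
34 241 261 [100.   -1.2] w 10.958556988797294
28 239 259 [103.   -2.3] w 10.911379839732872
22 237 257 [106.   -3.4] w 10.864607152362721
16 234 255 [109.   -4.7] w 11.359183894460541
10 230 252 [111.9  -6.6] w 11.849639781793059
4 226 249 [114.8  -8.4] w 12.335954064456768
top home leg / free leg (world mm)
195 144.32291666666666 [672.9 120.9 160. ]
201 146.16363636363636 [667.7 105.3 160. ]
207 146.77272727272728 [665.8  89.8 160. ]
213 146.04166666666666 [667.4  74.1 160. ]
219 146.078125 [667.   58.5 160. ]
225 145.9111111111111 [667.1  42.8 160. ]
231 145.8181818181818 [667.   27.2 160. ]
237 146.4578313253012 [665.   11.6 160. ]
160 254.2134831460674 [628.3 -32.5 160. ]
165 257.5444444444444 [614.9 -40.9 160. ]
170 260.8666666666667 [601.6 -49.2 160. ]
175 263.93333333333334 [588.3 -56.8 160. ]
180 267.1777777777778 [575.  -64.9 160. ]
185 270.5263157894737 [561.8 -73.2 160. ]
190 273.60759493670884 [548.6 -80.8 160. ]
```

Call:
arm_command --jaw '[0, 0, 0, 0, 0]' --travel '[[0.004, 0, 0], [0.004, 0, 0], [0.004, 0, 0], [0.004, 0, 0], [0.004, 0, 0]]' --rot '[[0, 0, 0], [0, 0, 0], [0, 0, 0], [0, 0, 0], [0, 0, 0]]'

```text
clock: 8.15
eef_pos: [0.584, -0.0598, 0.2001]
orientation: [-0.0, 0.963, 0.268, 0.0]
contact_force: [-0.0, -0.4, -2.9]
opening: 0.0072
finger_force: 58.9
```

Call:
arm_command --jaw '[0, 0, 0, 0, 0]' --travel '[[0.004, 0, 0], [0.004, 0, 0], [0.004, 0, 0], [0.004, 0, 0], [0.004, 0, 0]]' --rot '[[0, 0, 0], [0, 0, 0], [0, 0, 0], [0, 0, 0], [0, 0, 0]]'

```text
clock: 8.57
eef_pos: [0.601, -0.0495, 0.2001]
orientation: [0.0, 0.963, 0.268, -0.0]
contact_force: [0.3, -0.6, -1.9]
opening: 0.0076
finger_force: 58.9
```

Call:
arm_command --jaw '[0, 0, 0, 0, 0]' --travel '[[0.004, 0, 0], [0.004, 0, 0], [0.004, 0, 0], [0.004, 0, 0], [0.004, 0, 0]]' --rot '[[0, 0, 0], [0, 0, 0], [0, 0, 0], [0, 0, 0], [0, 0, 0]]'

```text
clock: 8.98
eef_pos: [0.6181, -0.0392, 0.2001]
orientation: [0.0, 0.963, 0.268, -0.0]
contact_force: [-0.4, 0.1, -2.0]
opening: 0.0072
finger_force: 58.9
```

Call:
arm_command --jaw '[0, 0, 0, 0]' --travel '[[0, 0, 0], [0, 0, 0], [0, 0, 0], [0, 0, 0]]' --rot '[[0, 0, 0], [0, 0, 0], [0, 0, 0], [0, 0, 0]]'

```text
clock: 9.32
eef_pos: [0.6176, -0.0397, 0.2001]
orientation: [0.0, 0.963, 0.268, -0.0]
contact_force: [-0.8, 1.1, -2.2]
opening: 0.0073
finger_force: 58.8
```

```bash
cat > track.py <<'E'
from rel import *; import pickle
np.set_printoptions(precision=1,suppress=True,linewidth=150)
def rodline(name,rows=range(175,0,-8)):
    st=arm.get_state(); im=viewer.capture("wrist"); np.save(name+".npy",im); pickle.dump(st,open(name+".pkl","wb"))
    q=st["orientation"]; print("tcp mm",st["eef_pos"]*1000,"yaw",round(np.degrees(2*np.arctan2(q[2],q[1])),2),"F",st["contact_force"],"T",st["ft_torque"].round(3))
    g=cv2.cvtColor(im,cv2.COLOR_RGB2GRAY).astype(float); c=cam("wrist",st); M=R.from_quat(q[[1,2,3,0]]).as_matrix()
    x0=256; out=[]
    for r in rows:
        d=np.diff(g[r]); lo=int(x0-16); hi=int(x0+16)
        if lo<0: break
        l=lo+np.argmin(d[lo:int(x0)]); rr=int(x0)+np.argmax(d[int(x0):hi]); x0=(l+rr)/2+.5
        X=[M.T@(onz(c,(e+.5,r),.16)-st["eef_pos"])*1000 for e in (l,rr)]
        if 8.5<np.linalg.norm(X[1]-X[0])<13: out.append(((X[0]+X[1])/2)[:2])
    return st,np.array(out)
E
python3 -c "
from track import *
print(rodline('w6')[1].T)"
```

```text
tcp mm [617.6 -39.7 200.1] yaw 31.11 F [-0.8  1.1 -2.2] T [-0.  0.  0.]
[[ 20.9  25.9  30.8  45.1  49.8  54.4  58.9  67.9  72.2  85.1  97.5 109.4]
 [  1.    0.4  -0.2  -2.9  -5.2  -8.1 -10.6  -7.4  -9.  -10.2 -12.8 -13.6]]
```

```bash
cat > plan.py <<'E'
import numpy as np, sys
# rod centreline: local frame at bend start, mm. world: B, yaw0
def plan(tcp,yaw0,s0,s1,th0,beta,B,step,xo=-1.6,Rr=60.,L=15.,n_in=0):
    """tcp (mm xy), current yaw deg; th0 free-leg yaw; B bend start (true frame); bore at tool (xo,0)"""
    b=np.radians(beta); th=np.radians(th0)
    def rod(s):
        s=np.atleast_1d(s).astype(float); a=np.clip(s/Rr,0,b); 
        x=Rr*np.sin(a); y=Rr*(1-np.cos(a)); e=np.maximum(s-b*Rr,0); m=np.minimum(s,0)
        x=x+m+e*np.cos(b); y=y+e*np.sin(b)
        return np.c_[x,y]@np.array([[np.cos(th),np.sin(th)],[-np.sin(th),np.cos(th)]])+B, np.degrees(a)+th0
    cur=np.array(tcp,float); cy=yaw0
    for s in np.arange(s0+step,s1+1e-6,step):
        P,A=rod(s+np.linspace(-L,L,31)); c=P.mean(0); y=A.mean(); yr=np.radians(y)
        tgt=c-xo*np.array([np.cos(yr),np.sin(yr)])
        k=np.radians(cy); d=tgt-cur; ux=np.array([np.cos(k),np.sin(k)]); uy=np.array([np.sin(k),-np.cos(k)])
        mv=np.round([d@ux,d@uy],1); r=round(-(y-cy),1)
        cur=cur+mv[0]*ux+mv[1]*uy; cy-=r
        print(f"s={s:.1f} [{mv[0]/1000:.4f},{mv[1]/1000:.4f},0] rz {r:.1f}  -> tcp {cur.round(1)} yaw {cy:.1f}")
E
python3 - <<'E'
from plan import *
tcp=np.array([617.6,-39.7]); t=np.radians(31.1); u=np.array([np.cos(t),np.sin(t)])
B=tcp+22.8*u; print(B)
plan(tcp,31.1,-24.4,82,31.1,59,B,3.5)
E
```

```text
[637.12288953 -27.9230401 ]
s=-20.9 [0.0035,0.0000,0] rz -0.0  -> tcp [620.6 -37.9] yaw 31.1
s=-17.4 [0.0035,-0.0000,0] rz -0.0  -> tcp [623.6 -36.1] yaw 31.1
s=-13.9 [0.0035,-0.0000,0] rz -0.0  -> tcp [626.6 -34.3] yaw 31.1
s=-10.4 [0.0035,-0.0000,0] rz -0.4  -> tcp [629.6 -32.5] yaw 31.5
s=-6.9 [0.0035,-0.0001,0] rz -0.7  -> tcp [632.5 -30.6] yaw 32.2
s=-3.4 [0.0035,-0.0000,0] rz -1.2  -> tcp [635.5 -28.7] yaw 33.4
s=0.1 [0.0035,-0.0001,0] rz -1.4  -> tcp [638.3 -26.7] yaw 34.8
s=3.6 [0.0035,-0.0001,0] rz -1.9  -> tcp [641.2 -24.6] yaw 36.7
s=7.1 [0.0034,-0.0002,0] rz -2.3  -> tcp [643.8 -22.4] yaw 39.0
s=10.6 [0.0035,-0.0001,0] rz -2.6  -> tcp [646.4 -20.1] yaw 41.6
s=14.1 [0.0035,-0.0002,0] rz -3.0  -> tcp [648.9 -17.7] yaw 44.6
s=17.6 [0.0034,-0.0002,0] rz -3.3  -> tcp [651.2 -15.1] yaw 47.9
s=21.1 [0.0035,-0.0002,0] rz -3.3  -> tcp [653.4 -12.4] yaw 51.2
s=24.6 [0.0034,-0.0002,0] rz -3.4  -> tcp [655.4  -9.6] yaw 54.6
s=28.1 [0.0035,-0.0001,0] rz -3.3  -> tcp [657.3  -6.7] yaw 57.9
s=31.6 [0.0034,-0.0002,0] rz -3.4  -> tcp [658.9  -3.7] yaw 61.3
s=35.1 [0.0035,-0.0002,0] rz -3.
[... 187 characters left out ...]
,-0.0002,0] rz -3.3  -> tcp [663.8   9.3] yaw 74.6
s=49.1 [0.0034,-0.0002,0] rz -3.3  -> tcp [664.5  12.6] yaw 77.9
s=52.6 [0.0035,-0.0002,0] rz -2.8  -> tcp [665.   16.1] yaw 80.7
s=56.1 [0.0035,-0.0001,0] rz -2.5  -> tcp [665.5  19.6] yaw 83.2
s=59.6 [0.0034,-0.0001,0] rz -2.1  -> tcp [665.8  23. ] yaw 85.3
s=63.1 [0.0035,-0.0001,0] rz -1.7  -> tcp [666.   26.4] yaw 87.0
s=66.6 [0.0035,-0.0001,0] rz -1.3  -> tcp [666.1  29.9] yaw 88.3
s=70.1 [0.0035,-0.0001,0] rz -1.0  -> tcp [666.1  33.5] yaw 89.3
s=73.6 [0.0035,-0.0000,0] rz -0.6  -> tcp [666.1  37. ] yaw 89.9
s=77.1 [0.0035,-0.0000,0] rz -0.2  -> tcp [666.1  40.5] yaw 90.1
s=80.6 [0.0035,-0.0000,0] rz -0.0  -> tcp [666.1  44. ] yaw 90.1
```

Call:
arm_command --jaw '[0, 0, 0, 0, 0]' --travel '[[0.0035, 0, 0], [0.0035, 0, 0], [0.0035, 0, 0], [0.0035, 0, 0], [0.0035, -0.0001, 0]]' --rot '[[0, 0, 0], [0, 0, 0], [0, 0, 0], [0, 0, -0.4], [0, 0, -0.7]]'

```text
clock: 9.78
eef_pos: [0.6332, -0.0299, 0.2001]
orientation: [-0.0, 0.961, 0.278, 0.0]
contact_force: [0.9, -0.3, -2.1]
opening: 0.0076
finger_force: 58.9
```

Call:
arm_command --jaw '[0, 0, 0]' --travel '[[0.0035, 0, 0], [0.0035, -0.0001, 0], [0, 0, 0]]' --rot '[[0, 0, -1.2], [0, 0, -1.4], [0, 0, 0]]'

```text
clock: 10.03
eef_pos: [0.6391, -0.0256, 0.2001]
orientation: [-0.0, 0.954, 0.3, 0.0]
contact_force: [0.8, -1.3, -1.5]
opening: 0.0076
finger_force: 58.8
```

Call:
arm_command --jaw '[0, 0, 0, 0]' --travel '[[0.0035, -0.0001, 0], [0.0034, -0.0002, 0], [0.0035, -0.0001, 0], [0, 0, 0]]' --rot '[[0, 0, -1.9], [0, 0, -2.3], [0, 0, -2.6], [0, 0, 0]]'

```text
clock: 10.37
eef_pos: [0.647, -0.0192, 0.2001]
orientation: [-0.0, 0.934, 0.356, 0.0]
contact_force: [-0.6, 0.6, -2.1]
opening: 0.0078
finger_force: 58.8
```

Call:
arm_command --jaw '[0, 0]' --travel '[[0, 0, 0], [0, 0, 0]]' --rot '[[0, 0, 0], [0, 0, 0]]'

```text
clock: 10.53
eef_pos: [0.6464, -0.0201, 0.2]
orientation: [0.0, 0.935, 0.355, -0.0]
contact_force: [0.2, -0.4, -1.9]
opening: 0.0079
finger_force: 58.8
```

```bash
python3 -c "
from track import *
print(rodline('w7',range(184,0,-6))[1].T)"
```

```text
tcp mm [646.4 -20.1 200. ] yaw 41.56 F [ 0.2 -0.4 -1.9] T [-0.  0. -0.]
[[ 18.9  22.6  37.3  44.4  51.3  58.2  61.6  68.2  71.5  78.   81.2  87.5  90.6  99.8 111.7 114.6]
 [ -1.2  -3.1   6.6  10.3   8.8   9.3   6.7   2.6  -0.5  -2.2  -2.2  -1.6  -4.7 -10.1  -6.1  -4.5]]
```

Call:
arm_command --jaw '[0, 0, 0, 0, 0]' --travel '[[0.0035, -0.0002, 0], [0.0034, -0.0002, 0], [0.0035, -0.0002, 0], [0, 0, 0], [0, 0, 0]]' --rot '[[0, 0, -3.0], [0, 0, -3.3], [0, 0, -3.3], [0, 0, 0], [0, 0, 0]]'

```text
clock: 11.0
eef_pos: [0.6534, -0.0122, 0.2001]
orientation: [-0.0, 0.902, 0.431, -0.0]
contact_force: [-0.6, -0.1, -1.9]
opening: 0.0072
finger_force: 58.8
```

```bash
python3 - <<'E'
from h import *; import pickle
np.set_printoptions(precision=2,suppress=True)
st=arm.get_state(); im=viewer.capture("wrist"); print(st["contact_force"],st["ft_torque"],st["eef_pos"])
crop(im,"pics/w8.png",130,0,266,200,3)
E
```

```text
[-0.62 -0.12 -1.87] [-0.05 -0.02 -0.01] [ 0.65 -0.01  0.2 ]
```

View pics/w8.png

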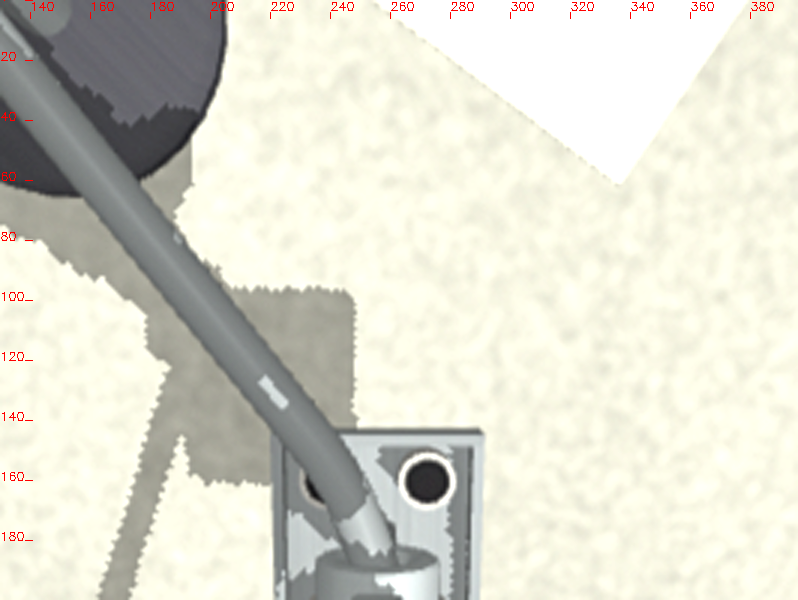

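The collar is in the bend with no contact force. The home leg runs straight, with its axis near crop (110,190) and (192,285). I'll check this against the model.

```bash
python3 - <<'E'
from h import *
np.set_printoptions(precision=1,suppress=True)
st=arm.get_state(); c=cam("wrist",st); q=st["orientation"];M=R.from_quat(q[[1,2,3,0]]).as_matrix()
bias=M@np.array([0,.0012,0]); B=np.array([.63712,-.02792])
n=lambda a:np.array([-np.sin(a),np.cos(a)])
for be in (57,59,61):
    a=np.radians(31.1); C=B+.06*n(a); b=np.radians(31.1+be); E=C-.06*n(b); d=np.array([np.cos(b),np.sin(b)])
    print(be,[ (proj(c,np.r_[E+d*L,.16]+bias)-[130,0])*3 for L in (0,.02,.04,.06,.08)])
im=cv2.cvtColor(viewer.capture("wrist"),cv2.COLOR_RGB2GRAY)
for r in (65,75,85,100,110): print(r,"crop y",3*r, [(3*(i-130),int(im[r,i])) for i in range(145,225,2)])
E
```

```text
57 [array([321.6, 457.6]), array([258.8, 376.4]), array([193.4, 291.5]), array([125. , 202.9]), array([ 53.5, 110.3])]
59 [array([315. , 449.4]), array([249.2, 370. ]), array([180.7, 287.2]), array([109.2, 200.9]), array([ 34.5, 110.7])]
61 [array([308.1, 441.3]), array([239.4, 364. ]), array([167.9, 283.4]), array([ 93.3, 199.4]), array([ 15.6, 111.8])]
65 crop y 195 [(45, 111), (51, 87), (57, 86), (63, 88), (69, 90), (75, 69), (81, 71), (87, 81), (93, 89), (99, 92), (105, 95), (111, 101), (117, 107), (123, 99), (129, 94), (135, 90), (141, 84), (147, 78), (153, 120), (159, 118), (165, 119), (171, 119), (177, 117), (183, 183), (189, 186), (195, 187), (201, 189), (207, 190), (213, 191), (219, 192), (225, 190), (231, 188), (237, 188), (243, 193), (249, 190), (255, 183), (261, 184), (267, 189), (273, 187), (279, 185)]
75 crop y 225 [(45, 121), (51, 120), (57, 121), (63, 120), (69, 119), (75, 118), (81, 118), (87, 117), (93, 116), (99, 119), (105, 92), (111, 80), (117, 88), (123, 92), (129, 95), (135, 102), (141, 108), (147, 99), (153, 94), (159, 91), (165, 83), (171, 76), (177, 144), (1
[... 927 characters left out ...]
, 87), (171, 77), (177, 88), (183, 91), (189, 95), (195, 100), (201, 106), (207, 98), (213, 94), (219, 89), (225, 82), (231, 78), (237, 121), (243, 118), (249, 117), (255, 118), (261, 121), (267, 121), (273, 121), (279, 117)]
110 crop y 330 [(45, 183), (51, 184), (57, 182), (63, 184), (69, 184), (75, 186), (81, 191), (87, 192), (93, 186), (99, 182), (105, 181), (111, 182), (117, 187), (123, 189), (129, 186), (135, 181), (141, 186), (147, 116), (153, 123), (159, 121), (165, 118), (171, 119), (177, 122), (183, 124), (189, 98), (195, 77), (201, 87), (207, 91), (213, 94), (219, 98), (225, 105), (231, 98), (237, 94), (243, 90), (249, 83), (255, 74), (261, 119), (267, 119), (273, 118), (279, 117)]
```

The bend angle of 59° is confirmed, and the rod lies about 1 mm further out than the model. I'll replan from here.

```bash
python3 - <<'E'
from plan import *
t=np.radians(31.1); u=np.array([np.cos(t),np.sin(t)])
B=np.array([637.12,-27.92])+0.6*u
plan((653.4,-12.4),51.2,20.5,88,31.1,59,B,3.5,Rr=61.)
E
```

```text
s=24.0 [0.0034,0.0002,0] rz -2.4  -> tcp [655.7  -9.9] yaw 53.6
s=27.5 [0.0035,-0.0002,0] rz -3.3  -> tcp [657.6  -6.9] yaw 56.9
s=31.0 [0.0034,-0.0002,0] rz -3.3  -> tcp [659.3  -4. ] yaw 60.2
s=34.5 [0.0035,-0.0002,0] rz -3.3  -> tcp [660.9  -0.8] yaw 63.5
s=38.0 [0.0034,-0.0002,0] rz -3.3  -> tcp [662.2   2.3] yaw 66.8
s=41.5 [0.0035,-0.0002,0] rz -3.3  -> tcp [663.4   5.6] yaw 70.1
s=45.0 [0.0034,-0.0002,0] rz -3.3  -> tcp [664.4   8.8] yaw 73.4
s=48.5 [0.0035,-0.0002,0] rz -3.2  -> tcp [665.2  12.3] yaw 76.6
s=52.0 [0.0035,-0.0001,0] rz -3.0  -> tcp [665.9  15.7] yaw 79.6
s=55.5 [0.0034,-0.0002,0] rz -2.6  -> tcp [666.3  19.1] yaw 82.2
s=59.0 [0.0035,-0.0001,0] rz -2.2  -> tcp [666.7  22.5] yaw 84.4
s=62.5 [0.0035,-0.0001,0] rz -1.9  -> tcp [666.9  26. ] yaw 86.3
s=66.0 [0.0035,-0.0001,0] rz -1.5  -> tcp [667.   29.5] yaw 87.8
s=69.5 [0.0035,-0.0001,0] rz -1.1  -> tcp [667.1  33. ] yaw 88.9
s=73.0 [0.0035,-0.0000,0] rz -0.8  -> tcp [667.1  36.5] yaw 89.7
s=76.5 [0.0035,-0.0001,0] rz -0.4  -> tcp [667.1  40. ] yaw 90.1
s=80.0 [0.0035,0.0000,0] rz 0.0  -> tcp [667.1  43.5] yaw 90.1
s=83.5 [0.0035,0.0000,0] rz 0.0  -> tcp [667.1  47. ] yaw 90.1
s=87.0 [0.0035,0.0000,0] rz 0.0  -> tcp [667.   50.5] yaw 90.1
```

Call:
arm_command --jaw '[0, 0, 0, 0, 0]' --travel '[[0.0034, 0.0002, 0], [0.0035, -0.0002, 0], [0.0034, -0.0002, 0], [0, 0, 0], [0, 0, 0]]' --rot '[[0, 0, -2.4], [0, 0, -3.3], [0, 0, -3.3], [0, 0, 0], [0, 0, 0]]'

```text
clock: 11.52
eef_pos: [0.6594, -0.0039, 0.2001]
orientation: [0.0, 0.866, 0.501, -0.0]
contact_force: [-0.5, 0.7, -0.7]
opening: 0.0077
finger_force: 58.8
```

Call:
arm_command --jaw '[0, 0, 0, 0]' --travel '[[0.0035, -0.0002, 0], [0.0034, -0.0002, 0], [0, 0, 0], [0, 0, 0]]' --rot '[[0, 0, -3.3], [0, 0, -3.3], [0, 0, 0], [0, 0, 0]]'

```text
clock: 11.85
eef_pos: [0.6622, 0.0023, 0.2001]
orientation: [0.0, 0.835, 0.55, -0.0]
contact_force: [0.5, -0.4, -1.6]
opening: 0.0076
finger_force: 58.9
```

Call:
arm_command --jaw '[0, 0, 0, 0]' --travel '[[0.0035, -0.0002, 0], [0.0034, -0.0002, 0], [0, 0, 0], [0, 0, 0]]' --rot '[[0, 0, -3.3], [0, 0, -3.3], [0, 0, 0], [0, 0, 0]]'

```text
clock: 12.18
eef_pos: [0.6644, 0.0088, 0.2001]
orientation: [0.0, 0.803, 0.597, -0.0]
contact_force: [-1.4, -0.2, -2.4]
opening: 0.007
finger_force: 58.8
```

Call:
arm_command --jaw '[0, 0, 0, 0]' --travel '[[0.0035, -0.0002, 0], [0.0035, -0.0001, 0], [0, 0, 0], [0, 0, 0]]' --rot '[[0, 0, -3.2], [0, 0, -3.0], [0, 0, 0], [0, 0, 0]]'

```text
clock: 12.52
eef_pos: [0.666, 0.0157, 0.2001]
orientation: [0.0, 0.769, 0.639, -0.0]
contact_force: [0.1, -0.3, -1.6]
opening: 0.0077
finger_force: 58.8
```

```bash
python3 - <<'E'
from h import *
np.set_printoptions(precision=1,suppress=True)
st=arm.get_state(); c=cam("wrist",st); q=st["orientation"];M=R.from_quat(q[[1,2,3,0]]).as_matrix()
print(st["eef_pos"]*1000,st["contact_force"],st["ft_torque"].round(3))
im=cv2.cvtColor(viewer.capture("wrist"),cv2.COLOR_RGB2GRAY); np.save("w9.npy",im)
for x in (667.1,668.1): print([proj(c,np.array([x/1000,y,.16])+M@[0,.0012,0]) for y in (.04,.06,.08,.1)])
for r in (25,50,75,100,120,140): print(r,140+2*0,[int(v) for v in im[r,195:265:2]])
E
```

```text
[666.   15.7 200.1] [ 0.1 -0.3 -1.6] [0. 0. 0.]
[array([251.3, 168.8]), array([245. , 136.1]), array([238.4, 101.8]), array([231.4,  65.5])]
[array([252.9, 168.5]), array([246.7, 135.8]), array([240.1, 101.4]), array([233.2,  65.1])]
25 140 [41, 41, 41, 39, 42, 41, 40, 40, 42, 41, 43, 76, 84, 88, 93, 99, 93, 88, 83, 75, 44, 41, 43, 43, 42, 43, 42, 43, 41, 41, 40, 42, 68, 69, 67]
50 140 [104, 30, 34, 37, 39, 41, 40, 39, 41, 40, 39, 39, 40, 70, 83, 87, 89, 100, 95, 89, 84, 76, 68, 69, 69, 68, 70, 70, 69, 71, 69, 67, 66, 64, 62]
75 140 [181, 181, 176, 174, 174, 176, 175, 175, 178, 187, 126, 112, 114, 109, 109, 86, 78, 85, 89, 96, 93, 90, 85, 74, 126, 183, 185, 184, 180, 178, 180, 184, 186, 188, 184]
100 140 [172, 173, 176, 179, 183, 182, 181, 179, 121, 109, 110, 111, 113, 113, 115, 117, 116, 114, 73, 84, 88, 91, 94, 92, 86, 79, 80, 116, 118, 113, 110, 111, 114, 115, 112]
120 140 [177, 176, 177, 179, 176, 172, 131, 130, 110, 114, 117, 114, 112, 112, 113, 113, 117, 120, 121, 90, 76, 85, 89, 92, 93, 90, 85, 75, 97, 110, 111, 114, 119, 115, 110]
140 140 [114, 115, 117, 122, 165, 179, 181, 178, 176, 175, 108, 112, 112, 112, 114, 116, 113, 113, 114, 111, 108, 85, 79, 86, 89, 92, 92, 89, 82, 72, 118, 116, 114, 114, 114]
```

The path is within 0.5 mm of the home leg and the forces are at the noise level, so I'll continue.

Call:
arm_command --jaw '[0, 0, 0, 0]' --travel '[[0.0034, -0.0002, 0], [0.0035, -0.0001, 0], [0.0035, -0.0001, 0], [0, 0, 0]]' --rot '[[0, 0, -2.6], [0, 0, -2.2], [0, 0, -1.9], [0, 0, 0]]'

```text
clock: 12.9
eef_pos: [0.667, 0.0271, 0.2002]
orientation: [-0.0, 0.729, 0.684, 0.0]
contact_force: [0.1, 0.2, -1.5]
opening: 0.0079
finger_force: 58.8
```

Call:
arm_command --jaw '[0, 0, 0, 0, 0]' --travel '[[0.0035, -0.0001, 0], [0.0035, -0.0001, 0], [0.0035, 0, 0], [0.0035, 0, 0], [0, 0, 0]]' --rot '[[0, 0, -1.5], [0, 0, -1.1], [0, 0, -0.6], [0, 0, -0.1], [0, 0, 0]]'

```text
clock: 13.32
eef_pos: [0.6672, 0.0418, 0.2002]
orientation: [-0.0, 0.709, 0.705, 0.0]
contact_force: [-0.6, 1.2, -2.2]
opening: 0.0073
finger_force: 58.8
```

Call:
arm_command --jaw '[0, 0, 0]' --travel '[[0.0035, 0, 0], [0, 0, 0], [0, 0, 0]]' --rot '[[0, 0, 0], [0, 0, 0], [0, 0, 0]]'

```text
clock: 13.57
eef_pos: [0.6673, 0.0441, 0.2001]
orientation: [-0.0, 0.709, 0.705, -0.0]
contact_force: [0.6, 0.9, -1.9]
opening: 0.0075
finger_force: 58.8
```

```bash
python3 - <<'E'
from rel import *
np.set_printoptions(precision=1,suppress=True)
st=arm.get_state(); print(st["eef_pos"]*1000,st["contact_force"],st["ft_torque"].round(3))
im=viewer.capture("wrist"); np.save("w10.npy",im); g=cv2.cvtColor(im,cv2.COLOR_RGB2GRAY).astype(int)
pts=[]
for r in (70,90,110,130,150,165,175): print(r,[int(v) for v in g[r,236:276]])
for r in range(0,70,6): print(r,[int(v) for v in g[r,240:272:3]])
E
```

```text
[667.3  44.1 200.1] [ 0.6  0.9 -1.9] [0.  0.  0.1]
70 [39, 40, 41, 43, 41, 40, 42, 41, 41, 40, 42, 40, 41, 68, 78, 84, 87, 87, 89, 91, 94, 98, 96, 92, 91, 88, 87, 83, 79, 73, 65, 71, 70, 68, 71, 72, 68, 69, 70, 70]
90 [112, 114, 116, 117, 117, 112, 110, 101, 100, 83, 82, 55, 52, 67, 77, 83, 86, 87, 90, 91, 94, 96, 95, 92, 91, 88, 87, 83, 78, 72, 73, 68, 84, 103, 108, 110, 109, 114, 119, 181]
110 [112, 112, 112, 111, 110, 110, 110, 113, 113, 115, 116, 117, 99, 71, 75, 83, 86, 87, 89, 91, 93, 96, 93, 91, 90, 88, 85, 81, 75, 70, 112, 116, 112, 112, 112, 113, 113, 113, 110, 117]
130 [116, 115, 114, 114, 112, 111, 109, 111, 114, 115, 115, 114, 97, 70, 77, 84, 86, 88, 89, 90, 92, 94, 93, 90, 91, 87, 84, 80, 73, 77, 112, 115, 115, 116, 114, 113, 111, 116, 179, 183]
150 [82, 90, 90, 90, 89, 83, 81, 81, 82, 90, 97, 96, 85, 70, 77, 83, 87, 88, 89, 90, 91, 92, 92, 92, 89, 87, 83, 80, 72, 73, 83, 77, 79, 82, 87, 104, 105, 105, 89, 82]
165 [7, 11, 10, 12, 12, 7, 8, 19, 63, 107, 121, 105, 85, 69, 77, 83, 86, 89, 89, 90, 92, 92, 92, 91, 90, 87, 83, 75, 80, 160, 115, 54, 26, 19, 24, 26, 25, 26, 21, 16]
175 [148, 150, 152, 152, 100, 90, 91, 92, 93, 95, 97, 94, 83, 70, 77, 84, 87, 89, 90, 91, 91, 91, 92, 92, 90, 87, 81, 75, 70, 118, 149, 156, 157, 154, 153, 152, 153, 151, 153, 151]
0 [19, 19, 20, 18, 22, 22, 20, 21, 18, 20, 18]
6 [20, 21, 19, 18, 17, 19, 19, 18, 20, 19, 19]
12 [19, 18, 19, 20, 19, 19, 20, 20, 19, 17, 19]
18 [22, 20, 20, 18, 20, 19, 19, 20, 19, 20, 19]
24 [21, 20, 18, 21, 21, 21, 19, 21, 19, 20, 17]
30 [21, 19, 20, 21, 19, 18, 19, 19, 21, 23, 22]
36 [20, 19, 19, 18, 19, 20, 22, 20, 21, 20, 18]
42 [10, 7, 6, 8, 15, 16, 14, 14, 14, 13, 9]
48 [32, 14, 7, 70, 86, 93, 100, 91, 82, 24, 8]
54 [42, 41, 42, 68, 85, 92, 98, 90, 81, 67, 68]
60 [42, 43, 42, 68, 85, 90, 98, 90, 80, 68, 70]
66 [41, 42, 41, 69, 85, 91, 97, 90, 80, 69, 72]
```

```bash
python3 - <<'E'
from rel import *
st=arm.get_state(); rel(st,[((256,40),.173),((256,46),.165),((256,187.3),.16)])
E
```

```text
(256, 40) [0.6685 0.1379 0.173 ] tool mm [94.1  0.5 27.1]
(256, 46) [0.6685 0.1362 0.165 ] tool mm [92.4  0.5 35.1]
(256, 187.3) [0.668  0.0562 0.16  ] tool mm [12.4  0.6 40.1]
```

Call:
arm_command --jaw '[0, 0, 0, 0, 0]' --travel '[[0.004, 0.0004, 0], [0.004, 0, 0], [0.004, 0, 0], [0.004, 0, 0], [0.004, 0, 0]]' --rot '[[0, 0, 0], [0, 0, 0], [0, 0, 0], [0, 0, 0], [0, 0, 0]]'

```text
clock: 14.03
eef_pos: [0.6678, 0.0646, 0.2002]
orientation: [-0.0, 0.709, 0.705, 0.0]
contact_force: [0.5, -0.1, -1.9]
opening: 0.0075
finger_force: 58.9
```

Call:
arm_command --jaw '[0, 0, 0, 0, 0]' --travel '[[0.004, 0, 0], [0.004, 0, 0], [0.004, 0, 0], [0.004, 0, 0], [0.004, 0, 0]]' --rot '[[0, 0, 0], [0, 0, 0], [0, 0, 0], [0, 0, 0], [0, 0, 0]]'

```text
clock: 14.45
eef_pos: [0.668, 0.0842, 0.2001]
orientation: [0.0, 0.709, 0.705, -0.0]
contact_force: [-0.1, 0.3, -1.4]
opening: 0.0076
finger_force: 58.9
```

Call:
arm_command --jaw '[0, 0, 0, 0, 0]' --travel '[[0.004, 0, 0], [0.004, 0, 0], [0.003, 0, 0], [0, 0, 0], [0, 0, 0]]' --rot '[[0, 0, 0], [0, 0, 0], [0, 0, 0], [0, 0, 0], [0, 0, 0]]'

```text
clock: 14.87
eef_pos: [0.668, 0.0951, 0.2001]
orientation: [0.0, 0.709, 0.705, -0.0]
contact_force: [0.5, -0.4, -2.5]
opening: 0.0074
finger_force: 58.8
```

Call:
arm_command --jaw '[0, 0, 0, 0, 0]' --travel '[[0.004, 0, 0], [0.004, 0, 0], [0.004, 0, 0], [0.003, 0, 0], [0.002, 0, 0]]' --rot '[[0, 0, 0], [0, 0, 0], [0, 0, 0], [0, 0, 0], [0, 0, 0]]'

```text
clock: 15.28
eef_pos: [0.6681, 0.1127, 0.2002]
orientation: [-0.0, 0.709, 0.705, 0.0]
contact_force: [-0.8, -1.0, -2.3]
opening: 0.0071
finger_force: 58.9
```

Call:
arm_command --jaw '[0, 0, 0, 0]' --travel '[[0.001, 0, 0], [0.001, 0, 0], [0, 0, 0], [0, 0, 0]]' --rot '[[0, 0, 0], [0, 0, 0], [0, 0, 0], [0, 0, 0]]'

```text
clock: 15.62
eef_pos: [0.6682, 0.1137, 0.2001]
orientation: [0.0, 0.709, 0.705, -0.0]
contact_force: [-0.1, 0.3, -2.4]
opening: 0.0077
finger_force: 58.9
```

```bash
python3 - <<'E'
from h import *
st=arm.get_state(); im=viewer.capture("wrist"); np.save("w11.npy",im); g=cv2.cvtColor(im,cv2.COLOR_RGB2GRAY).astype(int)
print(st["eef_pos"],st["contact_force"])
for col in (246,256,266): print([int(v) for v in g[130:200,col][::2]])
E
```

```text
[0.668216   0.11370193 0.20009983] [-0.10910642  0.28638641 -2.40743372]
[35, 34, 34, 35, 34, 35, 34, 36, 35, 37, 36, 36, 36, 26, 20, 19, 20, 20, 20, 20, 18, 15, 84, 119, 117, 116, 101, 115, 112, 97, 112, 126, 124, 125, 126]
[21, 22, 23, 22, 21, 21, 21, 21, 22, 20, 21, 19, 19, 20, 21, 19, 19, 20, 18, 19, 20, 19, 19, 105, 111, 111, 110, 110, 110, 105, 101, 130, 129, 130, 103]
[23, 20, 22, 20, 20, 21, 20, 24, 19, 21, 21, 21, 21, 22, 19, 20, 21, 19, 19, 21, 20, 16, 66, 186, 182, 185, 126, 103, 103, 97, 139, 198, 199, 200, 200]
```

Call:
arm_command --jaw '[0, 0, 0, 0, 0]' --travel '[[0.001, 0, 0], [0.001, 0, 0], [0.001, 0, 0], [0, 0, 0], [0, 0, 0]]' --rot '[[0, 0, 0], [0, 0, 0], [0, 0, 0], [0, 0, 0], [0, 0, 0]]'

```text
clock: 16.08
eef_pos: [0.6682, 0.117, 0.2002]
orientation: [-0.0, 0.709, 0.705, -0.0]
contact_force: [0.1, -0.1, -2.0]
opening: 0.0077
finger_force: 58.9
```

Call:
arm_command --jaw '[0, 0, 0, 0, 0]' --travel '[[0.0005, 0, 0], [0.0005, 0, 0], [0.0005, 0, 0], [0, 0, 0], [0, 0, 0]]' --rot '[[0, 0, 0], [0, 0, 0], [0, 0, 0], [0, 0, 0], [0, 0, 0]]'

```text
clock: 16.5
eef_pos: [0.6682, 0.1184, 0.2002]
orientation: [-0.0, 0.709, 0.705, -0.0]
contact_force: [-0.5, 0.1, -2.0]
opening: 0.0078
finger_force: 58.9
```

Call:
arm_command --jaw '[0, 0, 0, 0]' --travel '[[0.0005, 0, 0], [0.0005, 0, 0], [0, 0, 0], [0, 0, 0]]' --rot '[[0, 0, 0], [0, 0, 0], [0, 0, 0], [0, 0, 0]]'

```text
clock: 16.83
eef_pos: [0.6682, 0.1195, 0.2001]
orientation: [-0.0, 0.709, 0.705, -0.0]
contact_force: [-0.2, 0.2, -1.7]
opening: 0.0079
finger_force: 58.9
```

Call:
arm_command --jaw '[0, 0, 0, 0]' --travel '[[0.0005, 0, 0], [0.0005, 0, 0], [0, 0, 0], [0, 0, 0]]' --rot '[[0, 0, 0], [0, 0, 0], [0, 0, 0], [0, 0, 0]]'

```text
clock: 17.17
eef_pos: [0.6682, 0.1204, 0.2001]
orientation: [-0.0, 0.709, 0.705, -0.0]
contact_force: [-0.2, 0.2, -1.5]
opening: 0.0075
finger_force: 58.9
```

Call:
arm_command --jaw '[0, 0, 0, 0]' --travel '[[0.0005, 0, 0], [0.0005, 0, 0], [0, 0, 0], [0, 0, 0]]' --rot '[[0, 0, 0], [0, 0, 0], [0, 0, 0], [0, 0, 0]]'

```text
clock: 17.5
eef_pos: [0.6682, 0.1215, 0.2002]
orientation: [-0.0, 0.709, 0.705, 0.0]
contact_force: [0.5, 0.3, -1.1]
opening: 0.0073
finger_force: 58.9
```

Call:
arm_command --jaw '[0, 0, 0, 0]' --travel '[[0.0005, 0, 0], [0.0005, 0, 0], [0, 0, 0], [0, 0, 0]]' --rot '[[0, 0, 0], [0, 0, 0], [0, 0, 0], [0, 0, 0]]'

```text
clock: 17.83
eef_pos: [0.6683, 0.1222, 0.2001]
orientation: [0.0, 0.709, 0.705, -0.0]
contact_force: [0.7, -0.4, -1.7]
opening: 0.0078
finger_force: 58.9
```

Call:
arm_command --jaw '[0, 0, 0]' --travel '[[0.0005, 0, 0], [0, 0, 0], [0, 0, 0]]' --rot '[[0, 0, 0], [0, 0, 0], [0, 0, 0]]'

```text
clock: 18.08
eef_pos: [0.6683, 0.1225, 0.2002]
orientation: [0.0, 0.709, 0.705, -0.0]
contact_force: [0.1, -1.1, -2.2]
opening: 0.0075
finger_force: 58.9
```

Call:
arm_command --jaw '[0, 0, 0]' --travel '[[0.0005, 0, 0], [0, 0, 0], [0, 0, 0]]' --rot '[[0, 0, 0], [0, 0, 0], [0, 0, 0]]'

```text
clock: 18.33
eef_pos: [0.6683, 0.1228, 0.2002]
orientation: [0.0, 0.71, 0.705, -0.0]
contact_force: [0.1, -0.6, -0.3]
opening: 0.0076
finger_force: 59.0
```

Call:
arm_command --jaw '[0, 0, 0]' --travel '[[0.0005, 0, 0], [0, 0, 0], [0, 0, 0]]' --rot '[[0, 0, 0], [0, 0, 0], [0, 0, 0]]'

```text
clock: 18.58
eef_pos: [0.6684, 0.1232, 0.2003]
orientation: [0.0, 0.71, 0.705, -0.0]
contact_force: [-1.0, -3.3, 1.3]
opening: 0.0074
finger_force: 59.1
```

Call:
arm_command --jaw '[0, 0]' --travel '[[0, 0, 0], [0, 0, 0]]' --rot '[[0, 0, 0], [0, 0, 0]]'

```text
clock: 18.75
eef_pos: [0.6684, 0.1233, 0.2003]
orientation: [0.0, 0.71, 0.705, -0.0]
contact_force: [-0.5, -3.6, 0.6]
opening: 0.0073
finger_force: 59.2
```

Call:
arm_command --jaw '[0, 0, 0, 0]' --travel '[[0.0004, 0, 0], [0, 0, 0], [0, 0, 0], [0, 0, 0]]' --rot '[[0, 0, 0], [0, 0, 0], [0, 0, 0], [0, 0, 0]]'

```text
clock: 19.08
eef_pos: [0.6684, 0.1235, 0.2003]
orientation: [0.0, 0.71, 0.705, -0.0]
contact_force: [-1.0, -6.7, 0.9]
opening: 0.0077
finger_force: 59.2
```

```bash
python3 - <<'E'
from h import *
st=arm.get_state(); print(st["contact_force"].round(1),st["ft_torque"].round(3))
im=viewer.capture("wrist"); np.save("w12.npy",im); g=cv2.cvtColor(im,cv2.COLOR_RGB2GRAY).astype(int)
for col in (250,256,264): print([int(v) for v in g[160:215,col][::2]])
E
```

```text
[-1.  -6.7  0.9] [-1.276  0.179 -0.062]
[21, 21, 21, 20, 18, 19, 20, 20, 18, 19, 17, 19, 20, 21, 18, 18, 107, 131, 129, 130, 97, 95, 96, 95, 96, 97, 96, 97]
[19, 20, 20, 18, 21, 20, 19, 18, 20, 20, 20, 19, 19, 19, 20, 12, 103, 133, 129, 130, 96, 95, 95, 95, 95, 94, 96, 96]
[19, 21, 21, 21, 19, 20, 18, 19, 20, 19, 19, 19, 20, 19, 18, 20, 141, 204, 205, 205, 201, 154, 144, 117, 97, 95, 92, 90]
```

Seated at 6.7 N with the collar flush to the rim. I'll ease off, lower the collar onto the rod and release.

Call:
arm_command --jaw '[0, 0, 0, 0, 0]' --travel '[[-0.0006, 0, 0], [0, 0, 0.0005], [0, 0, 0.0005], [0, 0, 0.0005], [0, 0, 0]]' --rot '[[0, 0, 0], [0, 0, 0], [0, 0, 0], [0, 0, 0], [0, 0, 0]]' --squeeze 20

```text
clock: 19.55
eef_pos: [0.6684, 0.1234, 0.1986]
orientation: [0.0, 0.709, 0.705, -0.0]
contact_force: [0.3, -4.2, 0.7]
opening: 0.0078
finger_force: 59.2
```

Call:
arm_command --jaw '[0.01, 0.012, 0.014, 0.017, 0.02]' --travel '[[0, 0, 0], [0, 0, 0], [0, 0, 0], [0, 0, 0], [0, 0, 0]]' --rot '[[0, 0, 0], [0, 0, 0], [0, 0, 0], [0, 0, 0], [0, 0, 0]]'

```text
clock: 19.97
eef_pos: [0.6682, 0.1248, 0.1988]
orientation: [-0.0, 0.709, 0.705, 0.001]
contact_force: [0.5, 0.6, 0.6]
opening: 0.0199
finger_force: 0.0
```

Call:
arm_command --jaw '[0.03, 0.035, 0.04, 0.04]' --travel '[[0, 0, 0], [0, 0, 0], [0, 0, 0], [0, 0, 0]]' --rot '[[0, 0, 0], [0, 0, 0], [0, 0, 0], [0, 0, 0]]'

```text
clock: 20.3
eef_pos: [0.6683, 0.1237, 0.1987]
orientation: [-0.0, 0.709, 0.705, 0.0]
contact_force: [-0.1, 0.4, -0.4]
opening: 0.04
finger_force: 0.0
```

Call:
arm_command --jaw '[0.05, 0.05, 0.05, 0.05, 0.05]' --travel '[[0, 0, -0.01], [0, 0, -0.02], [0, 0, -0.02], [0, 0, -0.02], [0, 0, 0]]' --rot '[[0, 0, 0], [0, 0, 0], [0, 0, 0], [0, 0, 0], [0, 0, 0]]'

```text
clock: 20.72
eef_pos: [0.6704, 0.1248, 0.2743]
orientation: [0.002, 0.709, 0.705, 0.004]
contact_force: [0.9, 1.8, 0.8]
opening: 0.0499
finger_force: 0.0
```

```bash
python3 - <<'E'
from h import *
st=arm.get_state(); print(st["eef_pos"],st["contact_force"].round(1))
im=viewer.capture("wrist"); s=viewer.capture("scene")
a=cv2.resize(im,(400,300)); b=cv2.resize(s[150:300,230:430],(400,300),interpolation=cv2.INTER_CUBIC)
cv2.imwrite("pics/end.png",np.hstack([a,b])[:,:,::-1])
E
```

```text
[0.67041387 0.12476153 0.27434851] [0.9 1.8 0.8]
```

View pics/end.png

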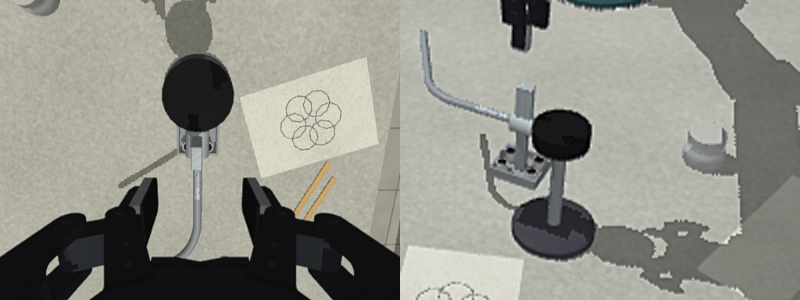

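The tray hangs upright at the hub with its collar against the rim, around (525,125) in the right panel, and the gripper is clear. I'll let it settle, then hand in.

Call:
arm_command --jaw '[0.05, 0.05, 0.05, 0.05, 0.05]' --travel '[[0, 0, -0.01], [0, 0, 0], [0, 0, 0], [0, 0, 0], [0, 0, 0]]' --rot '[[0, 0, 0], [0, 0, 0], [0, 0, 0], [0, 0, 0], [0, 0, 0]]'

```text
clock: 21.23
eef_pos: [0.668, 0.1236, 0.278]
orientation: [-0.0, 0.709, 0.705, -0.0]
contact_force: [0.1, -0.4, -0.2]
opening: 0.0499
finger_force: 0.0
```

Call:
arm_command --jaw '[0.05, 0.05, 0.05, 0.05, 0.05]' --travel '[[0, 0, 0], [0, 0, 0], [0, 0, 0], [0, 0, 0], [0, 0, 0]]' --rot '[[0, 0, 0], [0, 0, 0], [0, 0, 0], [0, 0, 0], [0, 0, 0]]'

```text
clock: 21.65
eef_pos: [0.6683, 0.1237, 0.2786]
orientation: [-0.0, 0.709, 0.705, -0.0]
contact_force: [-0.1, -1.0, -0.6]
opening: 0.0498
finger_force: 0.0
```

```bash
python3 -c "
from rig import sign_off
print(sign_off())"
```

```text
the job is handed in; nothing more can be done
None
```

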